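Close off a vacuum gauge test manifold

TASK

Mount every vacuum gauge head that stands on the bench on a port of the test manifold, and close any port left over with the blanking flange: each must sit flat on its port and hold the port's little sensing pin down, with the port's clamp ring swung fully shut round both flanges and the hook latch swung home over the ring's lug. Only when all three ports are filled, clamped and latched, press the start button of the leak test fully down and let it go. A blanking flange that is not needed stays on the bench, and the jar, bottle and loupe behind are left alone.

Things in the scene. Friction and masses are not known exactly. Their poses are not given: they have to be found in the camera images.
- port_1 (a point): right-hand port of the test manifold (fixed aluminium bar 366 x 46 mm, its top 52 mm above the bench; three like ports 145 mm apart): centre of its flat seat, a round steel flange 50 mm across, axis vertical, 74 mm above the bench; x away from the robot (yaw within 0.1 rad), y to the left along the bar. All that is said of one port holds for each
- port_2 (a point): middle port, same point. Behind each seat stands the fixed half of its clamp ring: inner radius 26.5 mm, outer 34, top 11 mm above the seat; its lip juts 5 mm inward over the back 90 degrees of the rim, underside 7.5 mm above the seat
- port_3 (a point): left-hand port, same point. On each port a flange is set down flat about 8 mm in front (-x) of the centre (5 to 11 mm, within 3 mm sideways), clear of the fixed half's lip; the swinging half pushes it back home, under the lip, as it shuts
- pin_1 (a joint): sensing pin of port_1: brass plunger 5 mm across, 17.5 mm in front (-x) of the seat's centre, standing 4 mm proud of the seat when free; m pressed down: 0 free, about 0.004 when a flange lies flat on the seat (light spring, under 0.6 N)
- ring_1 (a joint): swinging half of the clamp ring of port_1, rad: 0 = shut round the flanges, 1.3 = wide open; upright hinge 37 mm to the left (+y) of the port's centre, opens clockwise seen from above, the free end coming towards the robot. Stays where it is left (about 0.5 N at its knob)
- ring_1_knob (a point): top of the upright black knob of ring_1 (12 mm across, free to grip for its upper 20 mm, 70 mm from the hinge axis); with the ring shut it is 60 mm in front (-x) of the port's centre. Its top is 32 mm above the seat
- pin_2 (a joint): sensing pin of port_2: brass plunger 5 mm across, 17.5 mm in front (-x) of the seat's centre, standing 4 mm proud of the seat when free; m pressed down: 0 free, about 0.004 when a flange lies flat on the seat (light spring, under 0.6 N)
- ring_2 (a joint): swinging half of the clamp ring of port_2, rad: 0 = shut round the flanges, 1.3 = wide open; upright hinge 37 mm to the left (+y) of the port's centre, opens clockwise seen from above, the free end coming towards the robot. Stays where it is left (about 0.5 N at its knob)
- ring_2_knob (a point): top of the upright black knob of ring_2 (12 mm across, free to grip for its upper 20 mm, 70 mm from the hinge axis); with the ring shut it is 60 mm in front (-x) of the port's centre. Its top is 32 mm above the seat
- pin_3 (a joint): sensing pin of port_3: brass plunger 5 mm across, 17.5 mm in front (-x) of the seat's centre, standing 4 mm proud of the seat when free; m pressed down: 0 free, about 0.004 when a flange lies flat on the seat (light spring, under 0.6 N)
- ring_3 (a joint): swinging half of the clamp ring of port_3, rad: 0 = shut round the flanges, 1.3 = wide open; upright hinge 37 mm to the left (+y) of the port's centre, opens clockwise seen from above, the free end coming towards the robot. Stays where it is left (about 0.5 N at its knob)
- ring_3_knob (a point): top of the upright black knob of ring_3 (12 mm across, free to grip for its upper 20 mm, 70 mm from the hinge axis); with the ring shut it is 60 mm in front (-x) of the port's centre. Its top is 32 mm above the seat
- latch_1 (a joint): hook latch right of port_1, rad: 0 = home over the lug on the ring's free end, 0.95 = swung out to the right, anticlockwise seen from above. Pivot 9 mm behind (+x) and 41 mm right (-y) of the port's centre; upright black thumb pin, 10 mm across, 26 mm from the pivot (straight in front, -x, when home), from 16 to 33 mm above the seat
- latch_2 (a joint): hook latch right of port_2, rad: 0 = home over the lug on the ring's free end, 0.95 = swung out to the right, anticlockwise seen from above. Made as latch_1. Stays where it is left (about 0.5 N at its pin)
- latch_3 (a joint): hook latch right of port_3, rad: 0 = home over the lug on the ring's free end, 0.95 = swung out to the right, anticlockwise seen from above. Made as latch_1. Its hook catches the lug only if the ring is shut when it swings home (it draws in the last 1 to 2 mm); it must be out (over 0.6) while the ring is swung shut, or it bars the way
- start_top (a point): centre of the top of the round black start button (16 mm across) on a grey pedestal just behind the bar, between port_2 and port_3, 98 mm above the bench when released
- start (a joint): start button, m pressed down: 0 released, 0.005 fully down (about 4 N); springs back
- gauge_1: vacuum gauge head, 0.26 kg: round steel flange 50 mm across, 6 mm thick at the foot, neck 28 mm across, above it a grey box 54 (x) x 46 (y) x 38 mm, from 26 to 64 mm up, with a plug on top (68 mm in all); origin at the centre of the flange's underside, z up its axis; stands on its flange on the bench in front of the manifold
- gauge_2: vacuum gauge head, 0.26 kg: round steel flange 50 mm across, 6 mm thick at the foot, neck 28 mm across, above it a grey box 54 (x) x 46 (y) x 38 mm, from 26 to 64 mm up, with a plug on top (68 mm in all); origin at the centre of the flange's underside, z up its axis; stands on its flange on the bench in front of the manifold
- gauge_3: vacuum gauge head, 0.26 kg: round steel flange 50 mm across, 6 mm thick at the foot, neck 28 mm across, above it a grey box 54 (x) x 46 (y) x 38 mm, from 26 to 64 mm up, with a plug on top (68 mm in all); origin at the centre of the flange's underside, z up its axis; stands on its flange on the bench in front of the manifold
- blank: blanking flange, steel, 0.22 kg: round flange 50 mm across, 6 mm thick, with a stem 20 mm across and on it a knurled round knob 27 mm across, from 28 to 46 mm up; origin at the centre of the flange's underside, z up its axis; stands on the bench with the gauge heads
- screw_jar: small round screw jar, 47 mm across, 43 mm tall, standing behind the manifold, to be left alone; origin at the centre of its underside
- loupe: black eye loupe, 42 mm across, 36 mm tall, standing behind the manifold, to be left alone; origin at the centre of its underside
- ipa_bottle: white dispenser bottle, 63 mm across, 128 mm tall, standing behind the manifold, to be left alone; origin at the centre of its underside
Mind the look-alikes: they are no part of the job. What is shaped like the gauge_2 but orange, red or turquoise is not meant.

How it is judged:
On the way, in this order (a step that is already met when the one before it is completed fails the run):
1. all three ports carry a seated part that holds its pin down, every gauge is on a port, all rings are shut and all latches home, and the start button has not been pressed yet (value of joint each of pin_1, pin_2, pin_3 above 0.003 m and value of joint each of ring_1, ring_2, ring_3 below 0.05 rad and value of joint each of latch_1, latch_2, latch_3 below 0.12 rad and ((horizontal distance between gauge_1 and port_1 below 0.004 m and z of gauge_1 in the frame of port_1 between -0.0025 and 0.0025 m and angle between gauge_1's own z axis and vertical below 0.07 rad) or (horizontal distance between gauge_1 and port_2 below 0.004 m and z of gauge_1 in the frame of port_2 between -0.0025 and 0.0025 m and angle between gauge_1's own z axis and vertical below 0.07 rad) or (horizontal distance between gauge_1 and port_3 below 0.004 m and z of gauge_1 in the frame of port_3 between -0.0025 and 0.0025 m and angle between gauge_1's own z axis and vertical below 0.07 rad)) and ((horizontal distance between gauge_2 and port_1 below 0.004 m and z of gauge_2 in the frame of port_1 between -0.0025 and 0.0025 m and angle between gauge_2's own z axis and vertical below 0.07 rad) or (horizontal distance between gauge_2 and port_2 below 0.004 m and z of gauge_2 in the frame of port_2 between -0.0025 and 0.0025 m and angle between gauge_2's own z axis and vertical below 0.07 rad) or (horizontal distance between gauge_2 and port_3 below 0.004 m and z of gauge_2 in the frame of port_3 between -0.0025 and 0.0025 m and angle between gauge_2's own z axis and vertical below 0.07 rad)) and ((horizontal distance between gauge_3 and port_1 below 0.004 m and z of gauge_3 in the frame of port_1 between -0.0025 and 0.0025 m and angle between gauge_3's own z axis and vertical below 0.07 rad) or (horizontal distance between gauge_3 and port_2 below 0.004 m and z of gauge_3 in the frame of port_2 between -0.0025 and 0.0025 m and angle between gauge_3's own z axis and vertical below 0.07 rad) or (horizontal distance between gauge_3 and port_3 below 0.004 m and z of gauge_3 in the frame of port_3 between -0.0025 and 0.0025 m and angle between gauge_3's own z axis and vertical below 0.07 rad)) and value of joint start below 0.002 m), for 0.2 s.
2. the start button is pressed (value of joint start above 0.0035 m), for 0.05 s.
At the end, for the whole second after the job is handed in: every gauge head present sits upright and flat on a port (axis within 4 mm of the port's, height within 2.5 mm), all three sensing pins are held down by more than 3 mm, all three rings are within 0.05 rad of shut and all latches within 0.12 rad of home, and the start button is released again (all of step 1); the robot touches nothing.
It fails at once if the start button is pressed while a port is not latched (value of joint start above 0.003 m and value of joint any of latch_1, latch_2, latch_3 above 0.3 rad).
It fails at once if the jar, the loupe or the bottle is disturbed (distance of any of screw_jar, loupe, ipa_bottle from where it was at the start of the episode above 0.03 m).
Of gauge_1, gauge_2, gauge_3 only 2 to 3 are there at a start; the rules pass over those that are not, and their reading is None.
At some moment in a run one of gauge_1, gauge_2, gauge_3, blank may be knocked a few centimetres aside while the robot is not near it.
It also fails if it takes over 208 s, if anything falls off the work surface, if the arm or the gripper's body presses on something with over 40 N, if the wrist force passes 120 N, or if a joint passes its speed limit or range.

ROBOT

A 7-joint arm with a two-finger parallel gripper is mounted at the origin on the work surface; the furniture and walls round the work are solid. World frame = base frame: x ahead of the robot, y to its left, z up, the work surface at z = 0. Lengths are in m, angles in rad, forces in N, time in s.
With the tool pointing down it reaches from about 0.425 to 0.925 m from the base axis. Payload 6.8 kg.
Tool frame: the origin (TCP) lies between the finger pads; the fingertips stand 14 mm ahead of it and the grasp point (between the pads) lies 5 mm behind it; z points along the fingers, y is the line along which they close (so a half turn about z gives the same grasp; the last joint's range is limited). The gripper opens to 85 mm and grips with 20 to 120 N. Pads are 22 mm wide; open, the fingers measure 114 mm over their backs; the gripper's body (76 mm by 85 mm) begins 54 mm behind the grasp point. The pads swing forward as they close: fully open they stand 13 mm farther back than shut.
Start: joints at [1.148, 0.477, 0.022, 1.555, -0.011, 1.109, -0.083], TCP at [0.209, -0.642, 0.222] pointing down, gripper open.
Joint ranges: [-2.96, 2.96], [-0.34, 2.1], [-1.41, 1.46], [0.24, 2.44], [-1.37, 4.51], [0.17, 1.92], [-2.96, 2.96]. Speed limits (rad/s): [2.39, 2.39, 3.14, 3.14, 3.14, 3.14, 3.14].

INTERFACE

Orientations are given as a rotation vector (axis times angle).
In Python, from bench import r, eyes, ticket gives the robot as it stands. The module is installed in compiled form; this text tells all that it offers.
- The arm moves only by the tool arm_command, never from a script. Its argument "plan" is text: rows parted by semicolons, each of 4 numbers parted by spaces: the shift along the tool's x, y, z in m, then the turn about the tool's z in degrees. In form: tx ty tz yaw; .... A call has 1 to 20 rows; each row shifts and turns the commanded pose from where the row before left it, along the tool's axes as they then stand; what a row does not reach is not made up. A row lasts 1/8 s, in which the tool goes at most 62.5 mm and 10.7 degrees, less where a joint would pass 70% of its speed; a pose out of reach is approached as far as the arm can. A call is refused whole if a number of a shift passes 0.0625 or a number of a turn 10.7, either way. A call with a gripper value outside its range is refused whole. "hand" is the closure, from -1 (fully open) to 1 (shut), set as the call begins (left out, the last holds). The fingers move at their own pace and stop on an object; "grip_force" is the grip in N (left out, the last holds). Time passes only in rows, so rows that do not move let the fingers close. It gives the time, the measured TCP pose, the force, the opening and the grip force at its end, in the units of the state.
- r.get_obs(): the state, without advancing time (a new reading comes with each control period).
- eyes.grab_frame(name): name is "scene" or "top" or "wrist"; returns (picture, depth): 420x560x3 uint8, red, green, blue; 420x560 float32, m along the optical axis (not along the pixel's ray), 0 where there is no reading.
- eyes.calibration(name): a dict with "fov_y" (degrees; the focal length in pixels is half the picture's height over the tangent of half this angle, whatever the lens; pixels are square), "cx", "cy" (the principal point, pixels), "origin" and "attitude" of the camera in the world; the wrist camera has in their place "tool_from_camera" (4x4, takes a point from camera to tool coordinates, whose origin is the TCP and whose axes are the flange's). Camera axes: x right, y up, looking along -z (the intrinsics and any distortion apply to the point x, -y, -z); pixel columns grow to the right and rows downward; lengths in m; the calibration is good to about 2 mm. A picture is of the moment at which its call begins: read the wrist's pose just before it. calibration takes no time and is no camera call.
- ticket.hand_in(): hands the job in; it is judged then, once.
The state is a dict: "clock": time; "joints": joint angles; "qvel": joint speeds; "tau": joint torques, N m; "tcp_pos": TCP position; "orientation": TCP orientation; "contact_force": force on the tool from outside, world axes, zero at the start; "moment": the same for the moment, N m; "grip_width": finger opening in m; "gripper_force": force on a finger pad.
Only numpy, scipy, OpenCV 4.12 (cv2) and the standard library are available. Lean on these libraries where they do the work, as an engineer would, in place of code of your own. Each camera call takes 0.05 s, during which the arm holds its last target. There are 200 camera calls.

## Working session

There is one attempt and no reset: what is moved stays moved. The work goes in short steps, Python scripts to look and compute and a tool call to move; the robot and the scene stay as the last step left them, time stands still between calls to the robot, and variables do not carry over. Pictures are saved under pics/ and viewed, at most 14 in all, crops included, and the job is handed in when it is done.

Besides the shell and the picture viewer there is one more tool, called after "Emit:" in YAML: its name, and indented under it one key for each argument. arm_command: Moves the arm, as the interface text tells. Its arguments: {"type":"object","properties":{"plan":{"type":"string"},"hand":{"type":"number"},"grip_force":{"type":"number"}},"required":["plan"]}

```bash
mkdir -p pics; cat > h.py <<'E'
import numpy as np, cv2
from scipy.spatial.transform import Rotation as R
from bench import r, eyes, ticket
def cam(name):
    c=eyes.calibration(name); o=r.get_obs()
    if 'origin' in c:
        A=np.array(c['attitude'],float); p=np.array(c['origin'])
        if A.shape!=(3,3): A=R.from_rotvec(A).as_matrix() if A.size==3 else R.from_quat(A).as_matrix()
    else:
        T=np.array(c['tool_from_camera']); W=R.from_rotvec(o['orientation']).as_matrix()
        A=W@T[:3,:3]; p=W@T[:3,3]+np.array(o['tcp_pos'])
    f=210/np.tan(np.radians(c['fov_y'])/2)
    return c,A,p,f
def shot(name,fn=None):
    k=cam(name); im,d=eyes.grab_frame(name)
    if fn: cv2.imwrite('pics/'+fn,im[:,:,::-1])
    return im,d,k
def ray(k,u,v):
    c,A,p,f=k
    return p, A@np.array([(u-c['cx'])/f,-(v-c['cy'])/f,-1.])
def onplane(k,u,v,z):
    p,d=ray(k,u,v); return p+d*(z-p[2])/d[2]
def cloud(k,d):
    c,A,p,f=k; v,u=np.mgrid[:420,:560]
    P=np.stack([(u-c['cx'])/f*d,-(v-c['cy'])/f*d,-d],-1)@A.T+p
    P[d==0]=np.nan; return P
def proj(k,X):
    c,A,p,f=k; q=(np.asarray(X)-p)@A; return np.array([c['cx']+f*q[...,0]/-q[...,2], c['cy']-f*q[...,1]/-q[...,2]])
E
python3 - <<'E'
from h import *
for n in ['scene','top','wrist']:
    im,d,k=shot(n,n+'0.png'); print(n,k[0])
    np.savez('/tmp/'+n,im=im,d=d)
print(r.get_obs())
E
```

```text
scene {'fov_y': 48.77303955991134, 'cx': 276.7986901194202, 'cy': 206.41080315907823, 'origin': array([-0.12816115,  0.61151252,  0.93755669]), 'attitude': array([ 0.43857286, -0.7823564 , -2.01508967])}
top {'fov_y': 49.95372632931756, 'cx': 280.00633955049574, 'cy': 210.60236295695637, 'origin': array([0.38927082, 0.18454265, 1.04329985]), 'attitude': array([ 0.10594364, -0.12105609, -1.58696807])}
wrist {'fov_y': 66.6282039669065, 'cx': 275.6511560542876, 'cy': 209.69277607518922, 'tool_from_camera': array([[ 4.29180537e-04,  9.45415000e-01,  3.25868523e-01,
         8.40834224e-02],
       [ 9.99999108e-01,  6.33704723e-06, -1.33541985e-03,
         9.92867243e-04],
       [-1.26459100e-03,  3.25868805e-01, -9.45414154e-01,
        -1.51525820e-01],
       [ 0.00000000e+00,  0.00000000e+00,  0.00000000e+00,
         1.00000000e+00]])}
{'clock': 0.15, 'joints': array([ 1.14794452,  0.47763871,  0.02237313,  1.55620466, -0.01148602,
        1.1093127 , -0.08309615]), 'qvel': array([ 0.00165121, -0.00282119,  0.00210659, -0.00486829,  0.00105615,
        0.00231033, -0.00013971]), 'tau': array([ 2.13495237e-03, -5.96923721e+01,  1.60983726e+00, -2.81491846e+01,
        1.26488943e-02,  6.53832540e-03, -5.53124352e-06]), 'tcp_pos': array([ 0.20879546, -0.64140254,  0.2207388 ]), 'orientation': array([-3.10139278e+00, -4.92161561e-01,  5.46887518e-04]), 'contact_force': array([ 0.29990786, -0.34045175,  1.61750356]), 'moment': array([-0.01161772,  0.0686748 , -0.00759031]), 'gripper_force': 0.0, 'grip_width': 0.08588425818482867}
```

View pics/top0.png

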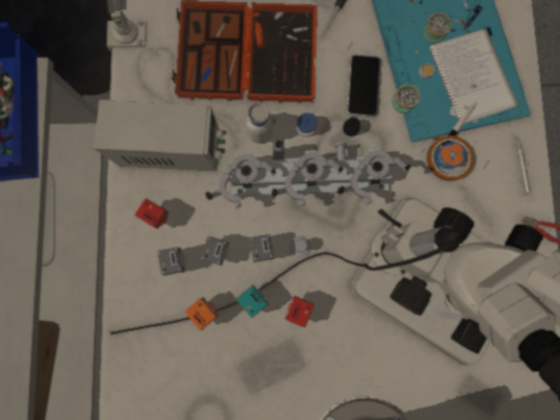

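View pics/scene0.png

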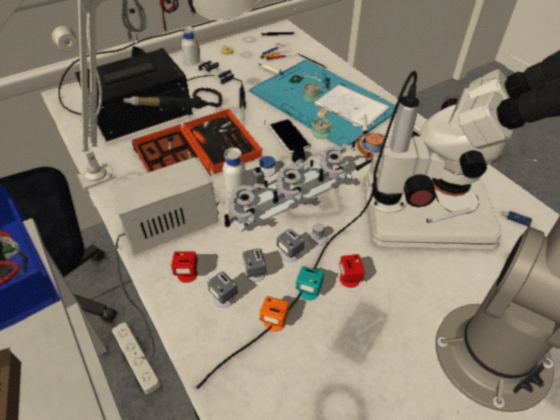

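```bash
python3 - <<'E'
from h import *
D=np.load('/tmp/top.npz'); im,d=D['im'],D['d']; k=cam('top'); P=cloud(k,d)
for n,(u,v) in dict(g1=(172,260),g2=(216,249),g3=(262,247),bl=(303,244),p3=(246,170),p2=(312,165),p1=(378,165),box=(155,130),btn=(278,148),btl=(258,118),rj=(306,124),lp=(352,127),scope=(400,215),red=(150,213),cab=(330,255),bench=(330,330)).items():
    print(n,P[v,u].round(3))
big=cv2.resize(im[130:290,130:430][:,:,::-1],(800,427),interpolation=cv2.INTER_CUBIC)
cv2.imwrite('pics/topz.png',cv2.convertScaleAbs(big,alpha=1.6))
# height map
Z=P[...,2]; 
m=(Z>0.07)&(Z<0.2)
ys=P[...,1][m]; print(np.nanmin(P[...,0]),np.nanmax(P[...,0]))
E
```

```text
g1 [0.428 0.408 0.067]
g2 [0.45  0.314 0.066]
g3 [0.452 0.214 0.066]
bl [0.458 0.124 0.044]
p3 [0.621 0.247 0.075]
p2 [0.63  0.101 0.074]
p1 [ 0.627 -0.044  0.075]
box [0.688 0.425 0.159]
btn [0.666 0.176 0.087]
btl [0.724 0.217 0.119]
rj [0.736 0.109 0.041]
lp [0.729 0.002 0.036]
scope [ 0.519 -0.094  0.048]
red [0.531 0.458 0.066]
cab [0.435 0.06  0.001]
bench [0.267 0.066 0.002]
-0.13092700203293467 1.5542087151808706
```

View pics/topz.png

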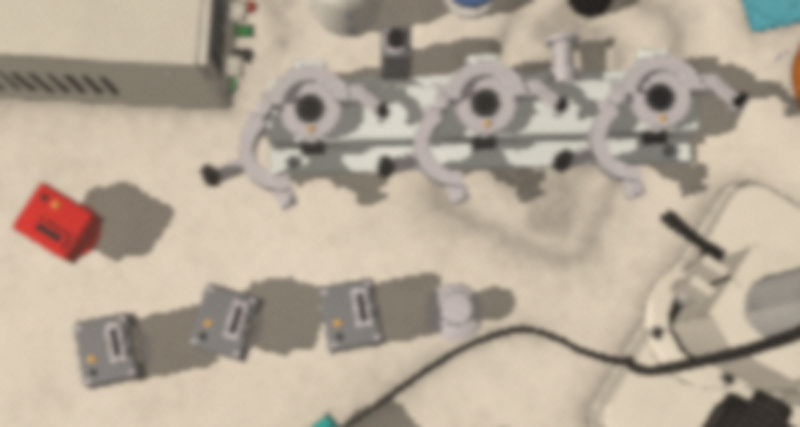

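```bash
python3 - <<'E'
from h import *
pts=[]
for n in ['top','scene']:
    D=np.load('/tmp/'+n+'.npz'); pts.append(cloud(cam(n),D['d']).reshape(-1,3))
P=np.concatenate(pts); P=P[~np.isnan(P[:,0])]
xs=np.arange(0.1,0.9,.05); ys=np.arange(-.6,.65,.05)
print('y\\x ',*['%4d'%(x*1000) for x in xs])
for y in ys[::-1]:
    print('%5d'%(y*1000),*['%4d'%(1000*P[m,2].max()) if (m:=(abs(P[:,0]-x)<.025)&(abs(P[:,1]-y)<.025)).any() else '  --' for x in xs])
# exact kin: joint axes guess
o=r.get_obs(); print(R.from_rotvec(o['orientation']).as_matrix().round(3))
E
```

```text
y\x   100  150  200  250  300  350  400  450  500  550  600  650  700  750  800  850
  600    1    1    4    3    3    3    3    3    4    2    2    3   22    3    4    3
  550    5    4    6   17   15    6    5    4    6    4    6  161  162  161    4    5
  500    6    4    5   19   23    5    6    6   70   68    6  161  163  163    4    6
  450    4    5    7    5   22    5   68   68   72   70    4  162  161  163    5    5
  400    5    5    5    6   67    5   70   71    4    5    6  162  162  163   37   48
  350    5    4    5    5   72   68   64   69   64  107    4  162  161  162   37   24
  300    4    5    5    5   68    7   67   71   65  107   89  160  160  162   39   25
  250    5    5    5    5   67   72   66   67   60   88   86   89  129  130   38   42
  200    5    5    5    5   65   71   66   71   66  108  109  101  130  131   37   35
  150    4    5    5    5   71   71   10   49    7   89   88  100  102   44   38   38
  100   19    6    5    5   67   66    8   51    5   86   85   88   46   46   39   37
   50   20    5    5    4    5    5  297   58    4  107  112   92   5
[... 507 characters left out ...]
   37   37   20   20   19
 -299    4    3    4  452  467  428  392  269    5    3    4   17   16   19   20   21
 -349    3    4   16   17   46   53   --    3    4    4    4    4    4   16   18   19
 -399    4    5   14    5    4    6    2    0   13   13   11   12    9   12   20   16
 -449    3    4    4    5    6    5    5   15   14    5    4    4    4    9    8    6
 -499   --   --   -7   --   --   --   --   --    0   --   -7   --   --   --   --   --
 -549   --   --   --   --   --   --   --   --   --   --   --   --   --   --   --   --
 -600   --   --   --   --   --   --   --   --   --   --   --   --   --   --   --   --
[[ 0.951  0.31  -0.001]
 [ 0.31  -0.951  0.001]
 [-0.    -0.001 -1.   ]]
```

```bash
cat >> h.py <<'E'
def rects(P,im,lo,hi,xr,yr,amin=15):
    m=((P[...,2]>lo)&(P[...,2]<hi)&(P[...,0]>xr[0])&(P[...,0]<xr[1])&(P[...,1]>yr[0])&(P[...,1]<yr[1])).astype(np.uint8)
    n,l,s,c=cv2.connectedComponentsWithStats(m,connectivity=4); out=[]
    for i in range(1,n):
        if s[i,4]<amin: continue
        q=P[l==i]; (cx,cy),(w,h),a=cv2.minAreaRect((q[:,:2]*1000).astype(np.float32))
        col=im[l==i].mean(0)
        out.append((round(cx,1),round(cy,1),round(w,1),round(h,1),round(a,1),int(s[i,4]),round(np.median(q[:,2])*1000,1),col.round()))
    return out
E
python3 - <<'E'
from h import *
for n in ['top','scene']:
    D=np.load('/tmp/'+n+'.npz'); im,d=D['im'],D['d']; k=cam(n); P=cloud(k,d)
    print(n,'boxes'); [print(*x) for x in rects(P,im,.058,.080,(.3,.53),(.1,.5))]
    print('blank'); [print(*x) for x in rects(P,im,.035,.056,(.38,.53),(.08,.17))]
    print('knobs'); [print(*x) for x in rects(P,im,.099,.118,(.53,.72),(-.15,.38),4)]
    print('pillar'); [print(*x) for x in rects(P,im,.0945,.118,(.53,.72),(-.15,.38),4)]
E
```

```text
top boxes
516.2 460.9 60.5 26.4 89.2 212 64.3 [108.  40.  36.]
451.7 215.3 53.7 45.6 9.1 511 63.5 [83. 79. 75.]
448.1 318.6 46.1 54.0 73.1 520 63.6 [82. 78. 74.]
426.9 414.4 53.6 46.9 10.1 524 63.6 [84. 79. 75.]
337.3 237.2 53.8 46.1 38.2 543 63.2 [45. 93. 85.]
314.7 134.7 45.5 50.8 65.8 423 63.2 [115.  41.  35.]
313.6 347.2 53.4 47.0 37.7 444 63.2 [138.  73.  36.]
blank
455.4 128.2 26.0 26.3 73.6 122 44.6 [113. 107. 103.]
knobs
697.3 313.6 1.9 43.6 86.8 27 107.3 [46. 44. 40.]
716.4 216.8 6.3 28.0 0.6 34 107.3 [60. 62. 73.]
642.4 341.7 28.5 70.0 24.9 88 108.7 [71. 66. 59.]
616.7 -102.4 7.2 9.4 52.3 16 105.5 [51. 47. 43.]
614.2 41.7 7.8 8.6 41.6 19 106.5 [62. 60. 56.]
613.0 186.3 6.4 8.7 88.8 18 105.5 [62. 59. 56.]
571.6 40.4 10.6 8.5 77.7 24 104.6 [51. 49. 46.]
569.4 184.2 9.0 10.6 43.7 25 104.9 [55. 54. 50.]
565.2 325.8 10.7 8.5 2.9 24 104.4 [58. 54. 48.]
pillar
664.3 327.6 48.0 103.5 49.5 139 106.6 [66. 62. 55.]
716.4 216.8 6.3 28.0 0.6 38 106.5 [62. 64. 73.]
673.9 174.7 14.4 14.6 55.7 40 98.0 [45. 42. 40.]
615.9 -102.2 8.0 8.6 28.1 18 105.1 [51. 48. 43.]
614.2 41.7 7.8 8.6 41.6 20
[... 799 characters left out ...]
 60.]
569.7 43.4 8.0 13.3 55.6 19 103.0 [45. 44. 42.]
608.5 188.9 7.8 9.1 5.0 15 106.7 [49. 47. 43.]
566.2 188.4 12.0 9.3 5.4 18 104.0 [52. 51. 48.]
636.7 350.8 58.4 7.1 88.5 127 108.5 [121. 114.  99.]
561.2 327.3 9.3 10.3 30.5 18 103.4 [57. 51. 41.]
pillar
613.6 -100.3 6.4 10.4 39.9 15 103.1 [47. 54. 52.]
714.9 219.8 27.8 8.8 87.7 52 104.7 [53. 67. 98.]
612.0 44.5 5.6 11.0 59.0 16 103.1 [68. 64. 57.]
671.0 176.6 13.5 15.6 27.9 21 97.1 [47. 45. 41.]
569.7 43.4 8.0 13.3 55.6 20 103.0 [44. 42. 40.]
608.5 188.9 7.8 9.1 5.0 18 104.7 [51. 48. 44.]
566.3 186.5 10.1 11.3 57.5 23 103.3 [54. 54. 50.]
636.7 350.8 58.4 7.1 88.5 155 106.6 [121. 114.  99.]
561.2 327.3 9.3 10.3 30.5 24 103.2 [56. 50. 41.]
```

Emit:
arm_command:
  plan: "0 0 -0.05 9; 0 0 -0.05 9; 0 0 -0.05 0; 0 0 -0.05 0; 0.048 -0.028 0 0; 0.048 -0.028 0 0; 0.048 -0.028 0 0; 0.048 -0.028 0 0; 0.048 -0.028 0 0; 0.048 -0.028 0 0; 0.048 -0.028 0 0; 0.048 -0.028 0 0; 0.048 -0.028 0 0; 0 0 0 0"
  hand: -1
  grip_force: 40

```text
clock: 1.9
tcp_pos: [0.6452, -0.3839, 0.419]
orientation: [-3.137, -0.015, 0.001]
contact_force: [-0.6, 0.4, -0.5]
grip_width: 0.0854
gripper_force: 0.0
```

Emit:
arm_command:
  plan: "0 -0.06 0 0; 0 -0.06 0 0; 0 -0.06 0 0; 0 -0.06 0 0; 0 -0.06 0 0; 0 -0.06 0 0; 0 -0.06 0 0; -0.02 -0.06 0.03 0; -0.02 -0.04 0.03 0; 0 0 0 0; 0 0 0 0"

```text
clock: 3.28
tcp_pos: [0.603, 0.1223, 0.3651]
orientation: [3.141, -0.002, 0.001]
contact_force: [0.9, -0.6, 0.1]
grip_width: 0.0853
gripper_force: 0.0
```

```bash
cat > meas.py <<'E'
from h import *
import sys
n,fn=sys.argv[1:3]
im,d,k=shot(n,fn); np.savez('/tmp/'+n,im=im,d=d); P=cloud(k,d); print(r.get_obs()['clock'],r.get_obs()['tcp_pos'])
S=lambda t,*a:(print(t),[print(*x) for x in rects(P,im,*a)])
S('boxes',.058,.080,(.35,.53),(.1,.5)); S('blank',.035,.056,(.38,.53),(.08,.17))
S('knobs',.099,.118,(.53,.66),(-.15,.38),4); S('btn',.0945,.118,(.65,.70),(.14,.20),4)
E
python3 meas.py wrist w1.png
```

```text
3.325 [0.60352562 0.12181983 0.36543735]
boxes
515.6 459.3 59.1 28.7 90.0 404 63.3 [185.  38.  29.]
451.9 215.3 53.3 46.2 9.9 884 62.9 [128. 122. 114.]
447.8 318.5 45.6 55.5 73.1 886 62.7 [129. 122. 115.]
427.3 413.8 52.7 46.5 9.7 858 62.6 [129. 122. 115.]
359.9 240.2 19.6 43.6 0.3 208 62.5 [  2. 135. 121.]
blank
456.0 128.1 26.4 27.5 89.9 230 44.7 [178. 166. 157.]
knobs
648.0 318.1 2.1 23.7 79.3 139 109.3 [56. 55. 52.]
616.1 -102.1 8.4 8.1 40.0 58 106.0 [56. 52. 48.]
615.2 41.7 7.7 8.8 5.4 47 106.4 [49. 48. 46.]
612.9 186.0 7.7 8.5 85.5 45 105.9 [53. 51. 49.]
572.5 40.7 8.9 10.9 3.4 58 104.9 [45. 43. 40.]
569.7 184.7 10.9 9.3 86.7 58 104.3 [52. 48. 45.]
564.8 325.4 10.2 10.1 59.4 64 103.9 [52. 49. 46.]
btn
673.5 174.6 14.0 15.6 86.2 125 97.1 [52. 49. 48.]
```

View pics/w1.png

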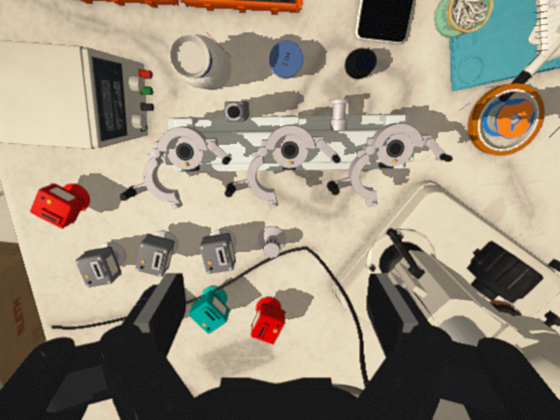

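```bash
python3 - <<'E'
from h import *
from scipy.optimize import least_squares
for n in ['wrist','top']:
    D=np.load('/tmp/'+n+'.npz'); im,d=D['im'],D['d']; k=cam(n); P=cloud(k,d)
    for nm,g in dict(p1=(.622,-.04),p2=(.622,.105),p3=(.62,.249)).items():
        u,v=proj(k,[*g,.074]); 
        g8=im.max(2); v0,u0=int(v)-14,int(u)-14; c=g8[v0:v0+28,u0:u0+28]
        m=(c<75).astype(np.uint8); nn,l,s,ce=cv2.connectedComponentsWithStats(m)
        j=max(range(1,nn),key=lambda i:s[i,4]); cu,cv_=ce[j]; b=onplane(k,u0+cu,v0+cv_,.074)
        # fixed half ring top: z .083-.087, r 20..36 of b, x> b.x
        q=P[(P[...,2]>.082)&(P[...,2]<.089)]; rr=np.hypot(q[:,0]-b[0],q[:,1]-b[1]); q=q[(rr<40)&(rr>.024)&(rr<.037)&(q[:,0]>b[0]+.008)]
        R_=lambda t:np.hypot(q[:,0]-t[0],q[:,1]-t[1])
        # outer boundary: soft clamp
        f=lambda t:np.maximum(R_(t)-.034,0)+np.maximum(.0265-.005-R_(t),0)
        sol=least_squares(lambda t:np.r_[R_(t)-t[2]],[b[0],b[1],.03],loss='soft_l1',f_scale=.003)
        # seat
        w=P[(P[...,2]>.070)&(P[...,2]<.078)]; ra=np.hypot(w[:,0]-b[0],w[:,1]-b[1]); w=w[ra<.028]
        print(n,nm,'bore',(b*1000).round(1),s[j,2:],'ring',(sol.x*1000).round(1),len(q),'seat x',(w[:,0].min()*1000).round(1),'y',(w[:,1].min()*1000).round(1),(w[:,1].max()*1000).round(1))
E
```

```text
wrist p1 bore [625.  -44.1  74. ] [ 17  17 212] ring [623.3 -43.9  31. ] 465 seat x 601.1 y -68.3 -18.8
wrist p2 bore [623.2 100.9  74. ] [ 16  16 203] ring [621.4 100.8  30.9] 439 seat x 598.7 y 76.6 125.1
wrist p3 bore [621.2 245.8  74. ] [ 16  16 199] ring [620.6 245.7  30. ] 446 seat x 597.5 y 221.5 270.3
top p1 bore [625.1 -42.2  74. ] [11 10 87] ring [624.6 -42.8  29.6] 138 seat x 600.6 y -69.3 -15.4
top p2 bore [624.2 104.1  74. ] [13 13 94] ring [622.3 102.4  30.2] 123 seat x 598.2 y 76.7 130.0
top p3 bore [622.  248.9  74. ] [13 13 89] ring [619.8 247.3  30.6] 123 seat x 596.2 y 222.6 275.1
```

Emit:
arm_command:
  plan: "-0.038 -0.0234 0.04 0; -0.038 -0.0234 0.04 0; -0.038 -0.0234 0.04 0; -0.0375 -0.0233 0.04 0; 0 0 0.03 -5; 0 0 0.03 -4.9; 0 0 0 0; 0 0 0 0"

```text
clock: 4.32
tcp_pos: [0.4527, 0.2171, 0.1461]
orientation: [-3.13, -0.266, -0.003]
contact_force: [0.4, 0.1, 0.6]
grip_width: 0.0851
gripper_force: 0.0
```

```bash
cat > st.py <<'E'
from h import *
import sys
o=r.get_obs(); M=R.from_rotvec(o['orientation']).as_matrix()
print('t',round(o['clock'],2),'tcp',(o['tcp_pos']*1000).round(1),'xdir deg',np.degrees(np.arctan2(M[1,0],M[0,0])).round(2),'tilt',M[2].round(3),'F',o['contact_force'].round(1),'w',o['grip_width'].round(4),o['gripper_force'].round(1),'q',o['joints'].round(3))
if len(sys.argv)>3:
    dx,dy,dz=np.array([float(a) for a in sys.argv[1:4]])/1000-o['tcp_pos']; print('tool shift mm',(M.T@[dx,dy,dz]*1000).round(1))
E
python3 st.py 451.9 215.3 46; python3 meas.py top t2.png
```

```text
4.375 [0.45273547 0.2173685  0.1462837 ]
boxes
516.1 459.8 58.0 26.8 89.2 216 64.6 [116.  43.  38.]
445.3 319.4 45.5 47.9 72.4 325 63.2 [88. 84. 79.]
427.1 414.2 54.0 46.8 10.9 529 63.2 [90. 85. 81.]
359.9 242.5 41.0 19.1 89.1 114 63.9 [49. 95. 87.]
blank
knobs
640.2 344.8 20.6 65.7 16.6 82 108.2 [80. 75. 67.]
616.3 -102.5 7.5 7.4 25.8 18 105.9 [54. 50. 46.]
614.3 41.6 7.6 8.2 38.2 19 105.9 [66. 64. 61.]
612.4 186.3 6.4 8.9 88.2 18 107.0 [66. 63. 59.]
571.5 40.4 11.0 8.3 80.7 24 104.8 [55. 53. 50.]
570.6 182.7 9.2 7.0 41.5 16 104.9 [67. 65. 61.]
565.2 325.6 8.7 11.0 86.8 24 104.2 [61. 56. 51.]
btn
674.4 174.7 14.4 13.4 69.2 37 96.9 [48. 45. 42.]Traceback (most recent call last):
  File "st.py", line 4, in <module>
    print('t',round(o['clock'],2),'tcp',(o['tcp_pos']*1000).round(1),'xdir deg',np.degrees(np.arctan2(M[1,0],M[0,0])).round(2),'tilt',M[2].round(3),'F',o['contact_force'].round(1),'w',o['grip_width'].round(4),o['gripper_force'].round(1),'q',o['joints'].round(3))
                                                                                                                                                                                        ^^^^^^^^^^^^^^^^^^^^^
AttributeError: 'float' object has no attribute 'round'
```

Emit:
arm_command:
  plan: "-0.001 0.002 0.034 0; 0 0 0.034 0; 0 0 0.032 0; 0 0 0 0; 0 0 0 0"

```text
clock: 5.0
tcp_pos: [0.4518, 0.2158, 0.0463]
orientation: [-3.129, -0.271, -0.004]
contact_force: [-0.6, 0.3, -1.2]
grip_width: 0.0853
gripper_force: 0.0
```

```bash
sed -i "s/o\['grip_width'\].round(4),o\['gripper_force'\].round(1)/round(o['grip_width'],4),round(o['gripper_force'],1)/" st.py; python3 st.py 451.9 215.3 46
```

```text
t 5.0 tcp [451.8 215.8  46.3] xdir deg 9.89 tilt [ 0.002 -0.001 -1.   ] F [-0.6  0.3 -1.2] w 0.0853 0.0 q [-0.317  0.463 -0.309  2.09   0.237  0.618 -2.188]
tool shift mm [0.  0.6 0.3]
```

Emit:
arm_command:
  plan: "0 0 0 0; 0 0 0 0; 0 0 0 0; 0 0 0 0; 0 0 0 0"
  hand: 1
  grip_force: 50

```text
clock: 5.62
tcp_pos: [0.4514, 0.2158, 0.046]
orientation: [-3.129, -0.272, -0.003]
contact_force: [-1.1, 1.0, 7.9]
grip_width: 0.0444
gripper_force: 49.9
```

```bash
python3 st.py 451.9 215.3 46
```

```text
t 5.62 tcp [451.4 215.8  46. ] xdir deg 9.93 tilt [ 0.002 -0.    -1.   ] F [-1.1  1.   7.9] w 0.0444 49.9 q [-0.317  0.464 -0.309  2.091  0.238  0.618 -2.188]
tool shift mm [ 0.5  0.6 -0. ]
```

Emit:
arm_command:
  plan: "0 0 -0.05 0; 0 0 -0.06 5; 0 0 -0.06 4.9; 0.0552 0.0205 0 0; 0.0552 0.0205 0 0; 0.0552 0.0205 0 0; 0 0.0495 0 0; 0 0.0495 0 0; 0 0.0495 0 0; 0 0.0495 0 0; 0 0 0 0; 0 0 0 0; 0 0 0 0"

```text
clock: 7.25
tcp_pos: [0.6161, -0.0422, 0.2146]
orientation: [-3.141, -0.005, 0.001]
contact_force: [-0.0, 0.2, -3.1]
grip_width: 0.0443
gripper_force: 54.0
```

```bash
python3 st.py 617 -43.8 120; python3 meas.py top t3.png | grep -A4 boxes
```

```text
t 7.25 tcp [616.1 -42.2 214.6] xdir deg 0.18 tilt [-0.    -0.001 -1.   ] F [-0.   0.2 -3.1] w 0.0443 54.0 q [ 0.121  0.399 -0.201  1.695  0.088  1.057 -1.676]
tool shift mm [ 1.   1.6 94.6]
boxes
516.1 461.3 60.7 26.8 89.2 218 64.0 [112.  42.  37.]
448.3 318.7 46.2 54.0 72.4 523 63.6 [86. 82. 77.]
427.1 414.2 53.9 46.3 11.0 530 63.4 [87. 82. 78.]
359.8 241.3 43.0 19.0 88.9 122 63.6 [48. 90. 82.]
```

Emit:
arm_command:
  plan: "0.0007 0.0016 0.03 0; 0 0 0.03 0; 0 0 0.02 0; 0 0 0.01 0; 0 0 0 0; 0 0 0.0035 0; 0 0 0.0015 0; 0 0 0 0; 0 0 0 0"

```text
clock: 8.43
tcp_pos: [0.6171, -0.0458, 0.12]
orientation: [3.142, 0.001, 0.001]
contact_force: [0.4, -0.6, -1.0]
grip_width: 0.0444
gripper_force: 54.0
```

```bash
python3 st.py 617 -43.8 120
```

```text
t 8.43 tcp [617.1 -45.8 120. ] xdir deg 0.03 tilt [ 0.001  0.    -1.   ] F [ 0.4 -0.6 -1. ] w 0.0444 54.0 q [ 0.116  0.502 -0.19   1.775  0.119  0.876 -1.698]
tool shift mm [-0.1 -2.   0. ]
```

Emit:
arm_command:
  plan: "0 -0.002 0 0; 0 0 0.001 0; 0 0 0 0; 0 0 0 0; 0 0 0 0"

```text
clock: 9.05
tcp_pos: [0.6174, -0.0441, 0.1199]
orientation: [3.141, 0.001, 0.002]
contact_force: [-1.9, -1.5, 5.6]
grip_width: 0.0442
gripper_force: 54.9
```

```bash
python3 st.py 617 -43.8 120;python3 -c "
from h import *
im,d,k=shot('wrist','w2.png')"
```

```text
t 9.05 tcp [617.4 -44.1 119.9] xdir deg 0.02 tilt [ 0.001  0.001 -1.   ] F [-1.9 -1.5  5.6] w 0.0442 54.9 q [ 0.113  0.502 -0.19   1.775  0.119  0.875 -1.702]
tool shift mm [-0.4 -0.3 -0.1]
```

View pics/w2.png

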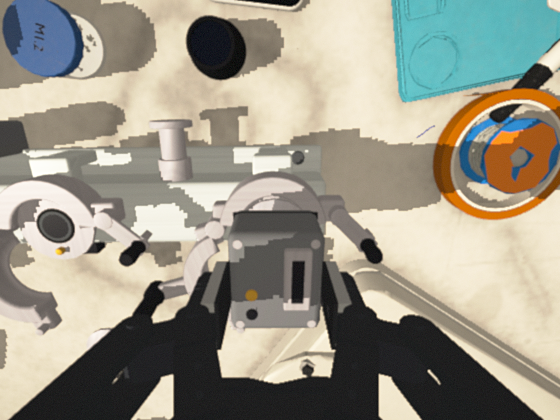

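Emit:
arm_command:
  plan: "0 0 0 0; 0 0 0 0; 0 0 0 0; 0 0 -0.02 0; 0 0 -0.05 0; 0 0 0 0"
  hand: -0.5

```text
clock: 9.85
tcp_pos: [0.6198, -0.0436, 0.1929]
orientation: [-3.142, -0.001, -0.012]
contact_force: [0.7, 0.7, -0.9]
grip_width: 0.0636
gripper_force: 0.0
```

Emit:
arm_command:
  plan: "-0.0225 -0.0423 0 0; -0.0225 -0.0423 0 0; 0 0 0.03 0; 0 0 0.02 0; 0 0 0 0; 0 0 0 0"
  hand: 0.3

```text
clock: 10.6
tcp_pos: [0.5723, 0.0408, 0.1392]
orientation: [-3.141, -0.001, -0.001]
contact_force: [0.4, -0.3, -0.4]
grip_width: 0.0299
gripper_force: 0.0
```

```bash
python3 st.py 572.3 40.6 102; python3 meas.py top t4.png
```

```text
t 10.6 tcp [572.3  40.8 139.2] xdir deg 0.02 tilt [ 0.001 -0.    -1.   ] F [ 0.4 -0.3 -0.4] w 0.0299 0.0 q [-0.     0.415 -0.228  1.868  0.119  0.871 -1.857]
tool shift mm [-0.   0.2 37.2]
10.65 [0.57253791 0.04081108 0.13949047]
boxes
516.4 461.4 60.2 26.5 89.4 212 64.0 [110.  41.  36.]
448.2 318.7 46.4 53.9 72.4 521 63.6 [84. 80. 76.]
427.0 414.2 54.1 45.9 11.3 529 63.5 [86. 81. 77.]
359.8 241.5 42.7 19.1 89.7 120 63.3 [47. 89. 82.]
blank
455.5 128.3 25.8 26.3 73.2 122 44.6 [116. 109. 106.]
knobs
640.1 344.7 19.5 65.8 15.9 83 108.3 [75. 71. 63.]
613.1 186.3 6.4 8.8 88.6 18 106.8 [63. 60. 57.]
571.6 41.5 8.9 8.6 86.8 23 104.7 [44. 41. 39.]
569.5 184.5 9.3 10.7 42.6 26 103.9 [59. 57. 53.]
565.0 325.5 10.7 8.6 2.7 24 104.5 [59. 55. 50.]
btn
673.9 174.7 15.0 12.7 42.9 36 97.7 [45. 42. 40.]
```

```bash
python3 - <<'E'
from h import *
D=np.load('/tmp/top.npz'); P=cloud(cam('top'),D['d'])
D=np.load('/tmp/scene.npz'); Q=cloud(cam('scene'),D['d'])
P=np.concatenate([P.reshape(-1,3),Q.reshape(-1,3)])
for x in np.arange(.43,.56,.01):
    print(int(x*1000),[int(1000*P[m,2].max()) if (m:=(abs(P[:,0]-x)<.005)&(abs(P[:,1]-y)<.01)).any() else -1 for y in np.arange(-.12,.08,.02)])
E
```

```text
430 [258, 354, 422, 438, 655, 662, 662, 654, 635, 34]
440 [224, 355, 418, 371, 643, 652, 653, 648, 630, 27]
450 [224, -1, 388, 355, 629, 643, 644, 641, 624, 575]
460 [-1, -1, 353, 334, 221, 633, 635, 634, 619, 582]
470 [-1, -1, 222, 223, 195, 624, 627, 625, 613, 581]
480 [-1, -1, 223, 222, 193, 613, 617, 616, 607, 578]
490 [-1, -1, 62, 172, 168, 603, 609, 607, 602, 576]
500 [-1, 49, 52, 156, 155, 592, 600, 599, 593, 573]
510 [-1, 50, 51, 3, 141, 579, 592, 591, 585, 569]
520 [-1, 51, 46, 4, 129, 564, 582, 584, 578, 565]
530 [-1, 48, 24, 3, 4, 538, 572, 574, 572, 559]
540 [-1, 50, 4, 3, 3, 544, 563, 566, 564, 552]
550 [48, 49, 2, 4, 3, 547, 552, 556, 555, 546]
560 [21, 2, 5, 4, 2, 86, 545, 547, 547, 539]
```

Emit:
arm_command:
  plan: "0 0 0.02 0; 0 0 0.017 0; 0 0 0 0; 0 0 0 0"
  hand: 0.3

```text
clock: 11.15
tcp_pos: [0.5723, 0.0409, 0.1022]
orientation: [-3.141, -0.001, -0.001]
contact_force: [0.4, 0.4, 0.1]
grip_width: 0.0299
gripper_force: 0.0
```

Emit:
arm_command:
  plan: "0 0 0 0; 0 0 0 0; -0.007 0.0091 0 0; -0.0054 0.0101 0 0; -0.0037 0.011 0 0; -0.0019 0.0113 0 0; 0 0.0114 0 0; 0.0018 0.0113 0 0; 0.0037 0.011 0 0; 0.0053 0.0102 0 0; 0 0.003 0 0; 0 0 0 0; 0 0 0 0"
  hand: 0.6

```text
clock: 12.78
tcp_pos: [0.5646, -0.047, 0.1017]
orientation: [-3.141, -0.002, 0.0]
contact_force: [0.1, 0.0, 0.0]
grip_width: 0.0169
gripper_force: 0.0
```

```bash
python3 st.py 565 -44.4 102; python3 meas.py top t5.png | grep -A9 knobs
```

```text
t 12.78 tcp [564.6 -47.  101.7] xdir deg 0.08 tilt [-0. -0. -1.] F [0.1 0.  0. ] w 0.0169 0.0 q [ 0.135  0.453 -0.206  1.912  0.126  0.789 -1.709]
tool shift mm [ 0.4 -2.6 -0.3]
knobs
640.2 344.8 19.4 65.8 16.2 80 109.0 [76. 71. 63.]
620.3 -21.0 1.3 44.1 89.5 28 112.3 [98. 93. 85.]
614.6 41.4 7.9 8.6 41.4 19 105.8 [63. 61. 57.]
613.1 186.3 6.4 8.1 88.9 18 105.8 [63. 60. 57.]
571.3 40.7 10.5 8.6 81.5 24 104.9 [52. 50. 47.]
569.3 184.3 9.1 11.0 40.0 26 104.8 [59. 57. 53.]
565.0 325.7 10.4 9.1 12.8 24 105.4 [59. 55. 49.]
btn
674.4 174.7 13.5 14.3 62.8 38 97.7 [45. 42. 40.]
```

```bash
python3 meas.py wrist w3.png | tail -12
```

```text
blank
455.9 127.9 28.1 27.6 82.3 1029 44.3 [168. 157. 149.]
knobs
643.7 -44.0 45.9 1.3 89.1 169 108.8 [93. 88. 84.]
616.0 -102.1 9.0 9.1 30.9 381 106.1 [40. 38. 37.]
614.9 41.3 10.0 9.1 74.8 431 105.8 [56. 52. 51.]
571.7 39.9 11.4 11.1 22.2 439 104.3 [42. 40. 39.]
571.6 -38.6 13.6 5.4 28.6 74 116.1 [111. 104.  94.]
571.7 -57.5 5.5 13.6 60.7 72 115.8 [113. 106.  95.]
572.0 -30.0 0.9 3.8 3.3 13 117.3 [73. 68. 65.]
571.9 -65.9 3.3 0.6 84.5 8 117.0 [136. 126. 109.]
btn
```

View pics/w3.png

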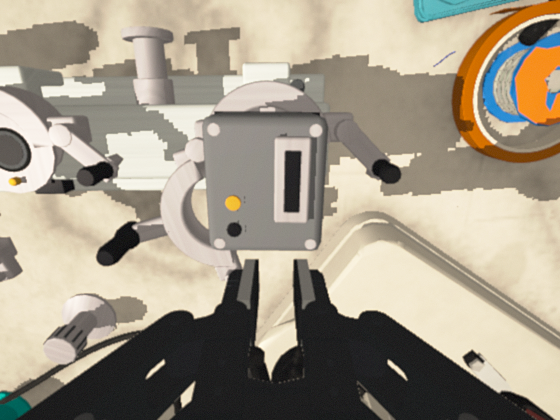

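```bash
python3 - <<'E'
from h import *
o=r.get_obs(); D=np.load('/tmp/wrist.npz'); k=cam('wrist'); P=cloud(k,D['d'])
for v in range(255,330,6): print(v,[tuple((P[v,u]*1000).round(0).astype(int)) for u in (240,250,254,290,300,305)])
E
```

```text
255 [(np.int64(519), np.int64(-17), np.int64(-1)), (np.int64(518), np.int64(-26), np.int64(-2)), (np.int64(519), np.int64(-29), np.int64(0)), (np.int64(520), np.int64(-61), np.int64(0)), (np.int64(519), np.int64(-70), np.int64(-1)), (np.int64(519), np.int64(-74), np.int64(-1))]
261 [(np.int64(513), np.int64(-17), np.int64(-1)), (np.int64(576), np.int64(-36), np.int64(117)), (np.int64(576), np.int64(-38), np.int64(117)), (np.int64(513), np.int64(-61), np.int64(-1)), (np.int64(576), np.int64(-60), np.int64(116)), (np.int64(576), np.int64(-62), np.int64(117))]
267 [(np.int64(549), np.int64(-26), np.int64(73)), (np.int64(576), np.int64(-36), np.int64(123)), (np.int64(576), np.int64(-38), np.int64(123)), (np.int64(507), np.int64(-61), np.int64(-1)), (np.int64(576), np.int64(-59), np.int64(123)), (np.int64(576), np.int64(-62), np.int64(123))]
273 [(np.int64(573), np.int64(-32), np.int64(122)), (np.int64(576), np.int64(-37), np.int64(128)), (np.int64(576), np.int64(-39), np.int64(128)), (np.int64(502), np.int64(-61), np.int64(0)), (np.int64(575), np.int64(-59), np.int64(127)), (np.int64(576
[... 2018 characters left out ...]
223372036854775808)), (np.int64(577), np.int64(-59), np.int64(158))]
321 [(np.int64(577), np.int64(-36), np.int64(162)), (np.int64(566), np.int64(-38), np.int64(148)), (np.int64(567), np.int64(-40), np.int64(148)), (np.int64(492), np.int64(-59), np.int64(54)), (np.int64(566), np.int64(-58), np.int64(148)), (np.int64(577), np.int64(-58), np.int64(161))]
327 [(np.int64(577), np.int64(-36), np.int64(165)), (np.int64(564), np.int64(-38), np.int64(149)), (np.int64(563), np.int64(-40), np.int64(148)), (np.int64(488), np.int64(-59), np.int64(56)), (np.int64(564), np.int64(-58), np.int64(148)), (np.int64(577), np.int64(-58), np.int64(165))]<stdin>:3: RuntimeWarning: invalid value encountered in cast
```

Emit:
arm_command:
  plan: "0 0 -0.01 0; 0.0036 -0.0437 0 0; 0.0036 -0.0437 0 0; 0 0 0 0; 0 0 0 0; 0 0 0.018 0; 0 0 0.017 0; 0 0 0 0; 0 0 0 0"
  hand: 0.3

```text
clock: 14.0
tcp_pos: [0.5717, 0.0396, 0.0764]
orientation: [3.142, 0.0, -0.001]
contact_force: [-0.2, -0.2, 0.2]
grip_width: 0.0301
gripper_force: 0.0
```

```bash
python3 st.py 571.8 40.5 77; python3 meas.py wrist w4.png | grep -A12 knobs; python3 - <<'E'
from h import *
D=np.load('/tmp/wrist.npz'); P=cloud(cam('wrist'),D['d'])
o=r.get_obs()['tcp_pos']; m=(abs(P[...,0]-o[0]-.011)<.003)&(abs(P[...,1]-o[1])<.05)&(abs(P[...,1]-o[1])>.013); q=P[m]; print('tip z',np.sort(q[:,2])[:80:8].round(4))
E
```

```text
t 14.0 tcp [571.7  39.6  76.4] xdir deg 0.02 tilt [-0.001  0.    -1.   ] F [-0.2 -0.2  0.2] w 0.0301 0.0 q [-0.01   0.499 -0.215  1.91   0.151  0.749 -1.881]
tool shift mm [ 0.1 -0.9 -0.6]
knobs
628.0 -30.2 35.4 70.3 50.5 2960 110.9 [122. 117. 107.]
614.8 41.8 8.8 9.5 20.6 461 106.1 [39. 37. 36.]
574.3 55.1 22.8 14.1 38.0 917 109.3 [57. 55. 52.]
574.3 22.0 13.7 22.9 52.5 923 109.4 [56. 54. 52.]
571.8 40.0 11.2 10.9 57.1 523 104.4 [29. 27. 27.]
btn
tip z [0.0069 0.0081 0.0083 0.0083 0.0084 0.0085 0.0086 0.0087 0.0087 0.0087]
```

Emit:
arm_command:
  plan: "0 0 0 0; 0 0 0 0; -0.007 0.0091 0 0; -0.0054 0.0101 0 0; -0.0037 0.011 0 0; -0.0019 0.0113 0 0; 0 0.0114 0 0; 0.0018 0.0113 0 0; 0.0037 0.011 0 0; 0.0053 0.0102 0 0; 0 0.003 0 0; 0 0 0 0; 0 0 0 0"
  hand: 0.6

```text
clock: 15.68
tcp_pos: [0.5647, -0.0458, 0.0766]
orientation: [-3.139, -0.005, 0.001]
contact_force: [-2.7, 7.2, 1.2]
grip_width: 0.017
gripper_force: 3.6
```

```bash
python3 st.py 565 -44.4 77; python3 meas.py wrist w5.png | grep -A12 knobs
```

```text
t 15.68 tcp [564.7 -45.8  76.6] xdir deg 0.17 tilt [-0.001 -0.003 -1.   ] F [-2.7  7.2  1.2] w 0.017 3.6 q [ 0.136  0.49  -0.208  1.925  0.14   0.741 -1.72 ]
tool shift mm [ 0.3 -1.4 -0.4]
knobs
616.3 -101.9 9.2 9.1 17.5 566 106.1 [37. 35. 34.]
614.7 41.0 9.8 9.1 81.7 643 105.7 [54. 52. 50.]
565.7 -62.3 23.0 13.8 0.2 832 109.3 [64. 62. 58.]
568.3 -38.3 23.5 17.2 37.7 1307 105.4 [49. 47. 45.]
btn
```

Emit:
arm_command:
  plan: "0 0.0015 0 0; 0.0005 0.001 0 0; 0 0 0 0; 0 0 0 0; 0 0 0 0"

```text
clock: 16.35
tcp_pos: [0.5648, -0.046, 0.0765]
orientation: [-3.136, -0.007, 0.003]
contact_force: [-4.6, 12.4, 2.1]
grip_width: 0.0172
gripper_force: 6.0
```

Emit:
arm_command:
  plan: "0 -0.003 0 0; 0 0 0 0; 0 0 -0.035 0; 0 0 -0.05 0; 0 0 0 0"
  hand: 0.4

```text
clock: 16.98
tcp_pos: [0.5685, -0.0491, 0.1659]
orientation: [3.141, -0.001, 0.013]
contact_force: [-0.0, 0.5, -0.2]
grip_width: 0.0256
gripper_force: 0.0
```

```bash
python3 st.py 565 -44.4 77; python3 meas.py wrist w6.png | grep -A12 knobs
```

```text
t 16.98 tcp [568.5 -49.1 165.9] xdir deg -0.04 tilt [ 0.008  0.001 -1.   ] F [-0.   0.5 -0.2] w 0.0256 0.0 q [ 0.154  0.373 -0.223  1.859  0.104  0.912 -1.688]
tool shift mm [-4.3 -4.8 88.8]
knobs
653.5 -60.2 0.6 1.9 0.0 7 108.4 [49. 47. 47.]
616.0 -102.3 8.7 8.9 82.1 175 106.2 [46. 43. 42.]
614.6 41.0 8.7 9.4 54.9 194 105.9 [55. 53. 50.]
565.2 -44.0 10.5 11.8 4.9 206 104.4 [46. 43. 41.]
btn
```

View pics/w6.png

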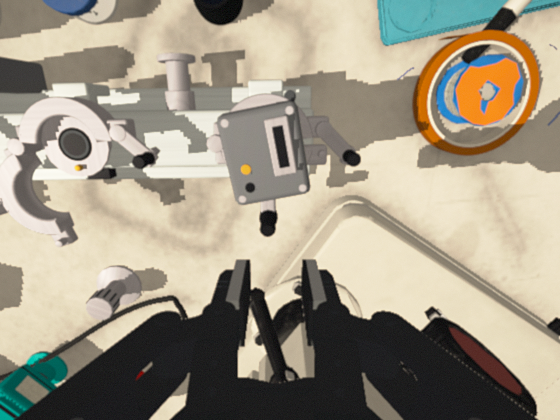

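Emit:
arm_command:
  plan: "0.0225 0.042 0 0; 0.0225 0.042 0 0; 0 0 0.04 0; 0 0 0.02 0; 0 0 0 0; 0 0 0 0; 0 0 0 0"
  hand: 1

```text
clock: 17.9
tcp_pos: [0.6112, -0.1318, 0.1031]
orientation: [3.141, 0.002, 0.004]
contact_force: [0.7, -0.3, 0.7]
grip_width: -0.0004
gripper_force: 0.0
```

```bash
python3 st.py 611 -129 81; python3 meas.py wrist w7.png | grep -A12 knobs
```

```text
t 17.9 tcp [ 611.2 -131.8  103.1] xdir deg 0.07 tilt [ 0.002  0.    -1.   ] F [ 0.7 -0.3  0.7] w -0.0004 0.0 q [ 0.247  0.53  -0.182  1.772  0.122  0.848 -1.56 ]
tool shift mm [-0.2 -2.8 22.1]
knobs
623.4 -44.6 54.5 46.8 10.9 2110 110.6 [86. 82. 75.]
616.5 -102.9 9.1 9.0 2.7 311 105.9 [44. 42. 40.]
622.4 -132.8 1.4 13.1 2.0 62 116.9 [121. 114. 102.]
565.4 -44.7 10.7 10.6 11.6 360 104.0 [38. 36. 35.]
btn
```

Emit:
arm_command:
  plan: "0 0 0.022 0; 0 0 0 0; 0 -0.008 0 0; 0 -0.008 0 0; 0 -0.008 0 0; 0 -0.008 0 0; 0 0 0 0; 0 0 0 0"

```text
clock: 18.95
tcp_pos: [0.6104, -0.1016, 0.0803]
orientation: [3.139, -0.0, 0.001]
contact_force: [-1.6, -5.9, 1.8]
grip_width: -0.0001
gripper_force: 2.4
```

```bash
python3 st.py 611 -97 81; python3 meas.py wrist w8.png | grep -A12 knobs
```

```text
t 18.95 tcp [ 610.4 -101.6   80.3] xdir deg -0.01 tilt [ 0.001  0.002 -1.   ] F [-1.6 -5.9  1.8] w -0.0001 2.4 q [ 0.197  0.551 -0.179  1.8    0.133  0.802 -1.621]
tool shift mm [ 0.6 -4.6 -0.7]
knobs
638.1 -54.1 68.3 35.0 52.4 2360 110.8 [86. 83. 77.]
615.9 -96.8 12.3 37.1 22.7 1715 107.2 [57. 56. 53.]
563.0 -48.7 2.2 4.3 61.9 30 104.3 [66. 62. 56.]
btn
```

Emit:
arm_command:
  plan: "0 -0.002 0 0; 0 -0.002 0 0; 0 0 0 0; 0 0 0 0; 0 0 0 0"

```text
clock: 19.62
tcp_pos: [0.6103, -0.1012, 0.0804]
orientation: [3.136, -0.004, 0.001]
contact_force: [-1.3, -12.8, 1.7]
grip_width: -0.0001
gripper_force: 5.0
```

```bash
python3 st.py 611 -97 81; python3 -c "
from h import *
im,d,k=shot('wrist'); cv2.imwrite('pics/w9.png',cv2.resize(im[60:300,150:450][:,:,::-1],(600,480)))"
```

```text
t 19.62 tcp [ 610.3 -101.2   80.4] xdir deg -0.16 tilt [ 0.001  0.006 -1.   ] F [ -1.3 -12.8   1.7] w -0.0001 5.0 q [ 0.192  0.55  -0.177  1.801  0.136  0.801 -1.627]
tool shift mm [ 0.7 -4.2 -0.6]
```

View pics/w9.png

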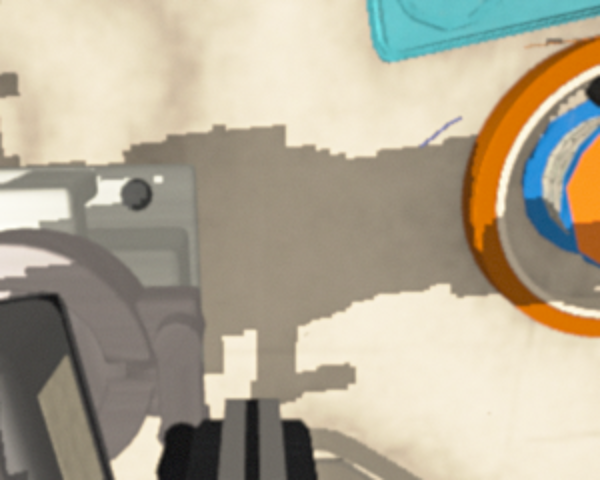

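Emit:
arm_command:
  plan: "0 0.02 0 0; 0 0 -0.06 0; 0 0 -0.06 0; 0 -0.06 -0.04 0; 0 -0.06 -0.04 0; 0 -0.06 0 0; 0 -0.06 0 0; 0 0 0 0; 0 0 0 0"
  hand: -1

```text
clock: 20.8
tcp_pos: [0.6102, 0.1084, 0.2692]
orientation: [-3.141, -0.003, -0.001]
contact_force: [-0.1, -1.1, 0.8]
grip_width: 0.0856
gripper_force: 0.0
```

```bash
python3 meas.py wrist w10.png; python3 st.py 448 318.5 130
```

```text
20.85 [0.61035126 0.10709326 0.26905699]
boxes
518.0 444.2 14.0 35.5 59.4 229 62.1 [173.  22.  14.]
447.8 318.4 45.8 54.3 72.4 1222 62.8 [125. 119. 112.]
426.8 413.8 54.5 46.5 10.5 1219 62.7 [121. 114. 108.]
360.3 239.7 40.7 20.3 89.9 300 62.4 [  1. 129. 117.]
blank
456.5 128.1 26.9 26.6 77.9 341 44.7 [173. 161. 152.]
knobs
647.8 317.9 3.4 24.4 83.5 322 109.0 [56. 55. 52.]
632.0 -29.5 35.6 69.8 59.5 424 110.5 [110. 104.  95.]
615.2 42.3 8.6 8.5 47.6 79 106.0 [46. 44. 42.]
612.8 186.2 9.0 8.3 61.4 76 105.9 [59. 57. 54.]
608.9 -86.6 7.0 2.8 13.1 20 106.6 [68. 63. 58.]
569.8 184.7 10.9 9.8 82.3 95 104.2 [50. 47. 44.]
564.7 325.8 11.1 10.7 33.4 111 103.9 [45. 43. 41.]
565.3 -43.7 10.8 10.5 89.8 102 104.3 [45. 43. 40.]
btn
673.4 174.8 14.6 14.9 44.3 207 96.9 [52. 50. 49.]
t 20.85 tcp [610.4 107.1 269.1] xdir deg -0.01 tilt [ 0.  0. -1.] F [ 0.2 -0.9  0.2] w 0.0858 0.0 q [-0.064  0.363 -0.277  1.624  0.106  1.169 -1.936]
tool shift mm [-162.4 -211.4  139. ]
```

Emit:
arm_command:
  plan: "-0.0325 -0.0423 0.02 0; -0.0325 -0.0423 0.02 0; -0.0325 -0.0423 0.02 0; -0.0325 -0.0423 0.02 0; -0.0325 -0.0423 0.02 0; 0 0 0.02 8.8; 0 0 0.02 8.8; 0 0 0 0; 0 0 0 0; 0 0 0 0"

```text
clock: 22.1
tcp_pos: [0.4484, 0.3193, 0.1301]
orientation: [-3.104, 0.479, -0.002]
contact_force: [0.1, -0.2, -0.2]
grip_width: 0.0849
gripper_force: 0.0
```

```bash
python3 st.py 447.8 318.4 26
```

```text
t 22.1 tcp [448.4 319.3 130.1] xdir deg -17.53 tilt [ 0.001 -0.001 -1.   ] F [ 0.1 -0.2 -0.2] w 0.0849 0.0 q [-0.48   0.401 -0.313  1.925  0.163  0.838 -2.756]
tool shift mm [ -0.4   1.2 104. ]
```

Emit:
arm_command:
  plan: "-0.0004 0.001 0.035 0; 0 0 0.035 0; 0 0 0.034 0; 0 0 0 0; 0 0 0 0"

```text
clock: 22.72
tcp_pos: [0.4477, 0.3192, 0.0264]
orientation: [-3.103, 0.479, -0.002]
contact_force: [0.1, -0.3, 1.2]
grip_width: 0.0852
gripper_force: 0.0
```

Emit:
arm_command:
  plan: "0 0 0 0; 0 0 0 0; 0 0 0 0; 0 0 0 0; 0 0 0 0"
  hand: 1
  grip_force: 50

```text
clock: 23.35
tcp_pos: [0.4476, 0.3191, 0.0263]
orientation: [-3.104, 0.479, -0.002]
contact_force: [-0.2, -1.5, 6.5]
grip_width: 0.045
gripper_force: 50.6
```

```bash
python3 st.py 447.8 318.4 26
```

```text
t 23.35 tcp [447.6 319.1  26.3] xdir deg -17.56 tilt [ 0.001 -0.001 -1.   ] F [-0.2 -1.5  6.5] w 0.045 50.6 q [-0.521  0.552 -0.269  1.986  0.239  0.632 -2.823]
tool shift mm [0.4 0.6 0.3]
```

Emit:
arm_command:
  plan: "0 0 -0.05 0; 0 0 -0.06 -8.8; 0 0 -0.06 -8.8; 0.0335 0.0436 0 0; 0.0335 0.0436 0 0; 0.0335 0.0436 0 0; 0.0335 0.0436 0 0; 0.0335 0.0436 0 0; 0 0 0.03 0; 0 0 0.02 0; 0 0 0 0; 0 0 0 0; 0 0 0 0"

```text
clock: 24.98
tcp_pos: [0.615, 0.1014, 0.1463]
orientation: [-3.141, -0.002, -0.003]
contact_force: [-0.2, 0.5, -2.4]
grip_width: 0.0449
gripper_force: 53.1
```

```bash
python3 st.py 614.9 100.9 100.3; python3 meas.py top t6.png | grep -A4 boxes
```

```text
t 24.98 tcp [615.  101.4 146.3] xdir deg 0.09 tilt [ 0.002 -0.    -1.   ] F [-0.2  0.5 -2.4] w 0.0449 53.1 q [-0.049  0.486 -0.288  1.741  0.165  0.937 -1.972]
tool shift mm [-0.2  0.5 46. ]
boxes
516.2 460.6 60.3 26.7 89.1 216 64.5 [109.  40.  36.]
427.0 414.1 53.6 47.0 10.6 523 63.2 [85. 80. 76.]
359.8 240.2 40.5 19.0 89.0 119 63.3 [46. 88. 81.]
blank
```

Emit:
arm_command:
  plan: "0 0.0003 0.025 0; 0 0 0.015 0; 0 0 0 0; 0 0 0.005 0; 0 0 0.002 0; 0 0 0 0; 0 0 0 0; 0 0 0 0"

```text
clock: 26.02
tcp_pos: [0.6153, 0.1006, 0.1003]
orientation: [-3.141, -0.001, -0.003]
contact_force: [-4.3, -0.1, 8.4]
grip_width: 0.0451
gripper_force: 54.3
```

```bash
python3 st.py 614.9 100.9 100.3
```

```text
t 26.02 tcp [615.3 100.6 100.3] xdir deg 0.03 tilt [ 0.002 -0.    -1.   ] F [-4.3 -0.1  8.4] w 0.0451 54.3 q [-0.057  0.54  -0.277  1.773  0.188  0.852 -1.99 ]
tool shift mm [-0.4 -0.3 -0. ]
```

Emit:
arm_command:
  plan: "0 0 0 0; 0 0 0 0; 0 0 0 0; 0 0 -0.03 0; 0 0 -0.06 0; 0 0 0 0; 0 0 0 0"
  hand: -0.5

```text
clock: 26.9
tcp_pos: [0.6143, 0.1002, 0.1878]
orientation: [3.141, 0.001, -0.0]
contact_force: [-0.2, 0.3, -0.2]
grip_width: 0.0639
gripper_force: 0.0
```

Emit:
arm_command:
  plan: "-0.0227 -0.042 0 0; -0.0227 -0.042 0 0; 0 0 0.03 0; 0 0 0.02 0; 0 0 0 0; 0 0 0 0; 0 0 0.032 0; 0 0 0.031 0; 0 0 0 0; 0 0 0 0"
  hand: 0.3

```text
clock: 28.15
tcp_pos: [0.57, 0.1847, 0.0766]
orientation: [-3.141, -0.001, -0.003]
contact_force: [0.0, 0.6, 0.1]
grip_width: 0.0296
gripper_force: 0.0
```

```bash
python3 st.py 569.8 184.7 77; python3 meas.py wrist w11.png
```

```text
t 28.15 tcp [570.  184.7  76.6] xdir deg 0.02 tilt [ 0.002 -0.001 -1.   ] F [0.  0.6 0.1] w 0.0296 0.0 q [-0.191  0.541 -0.298  1.844  0.216  0.786 -2.173]
tool shift mm [-0.2 -0.  -0.4]
28.2 [0.57021643 0.18476159 0.07680372]
boxes
blank
459.2 115.5 6.7 1.3 16.5 15 42.9 [112. 105.  95.]
knobs
614.6 101.7 44.5 55.0 89.6 3047 111.0 [117. 112. 102.]
612.8 186.9 9.2 9.3 26.4 462 106.3 [37. 36. 35.]
570.6 205.3 23.1 13.9 0.4 926 109.5 [56. 54. 51.]
571.0 161.9 22.9 13.9 0.1 925 109.2 [55. 54. 51.]
569.3 184.8 10.6 11.3 37.0 530 104.5 [30. 28. 28.]
btn
673.4 175.1 15.2 15.7 43.5 1532 97.0 [43. 42. 42.]
```

Emit:
arm_command:
  plan: "0 0 0 0; 0 0 0 0; -0.007 0.0091 0 0; -0.0054 0.0101 0 0; -0.0037 0.011 0 0; -0.0019 0.0113 0 0; 0 0.0114 0 0; 0.0018 0.0113 0 0; 0.0037 0.011 0 0; 0.0053 0.0102 0 0; 0 0.003 0 0; 0.0005 0.002 0 0; 0 0 0 0; 0 0 0 0; 0 0 0 0"
  hand: 0.6

```text
clock: 30.08
tcp_pos: [0.5617, 0.099, 0.075]
orientation: [-3.136, -0.007, 0.001]
contact_force: [-2.7, 12.2, -1.0]
grip_width: 0.0169
gripper_force: 6.0
```

Emit:
arm_command:
  plan: "0 -0.003 0 0; 0 0 0 0; 0 0 -0.035 0; 0 0 -0.05 0; 0 0 0 0; 0 0 0 0"
  hand: 0.4

```text
clock: 30.82
tcp_pos: [0.5624, 0.0959, 0.1598]
orientation: [3.141, -0.001, 0.0]
contact_force: [-0.2, 1.2, 0.1]
grip_width: 0.0255
gripper_force: 0.0
```

```bash
python3 st.py 597 14 103; python3 meas.py wrist w12.png | grep -A12 knobs
```

```text
t 30.82 tcp [562.4  95.9 159.8] xdir deg -0.03 tilt [ 0.     0.001 -1.   ] F [-0.2  1.2  0.1] w 0.0255 0.0 q [-0.024  0.394 -0.321  1.853  0.154  0.919 -1.987]
tool shift mm [34.6 81.9 56.9]
knobs
654.0 89.3 0.5 1.9 17.1 5 107.8 [141. 138. 127.]
631.2 -29.4 36.3 70.7 61.2 1299 110.6 [118. 113. 102.]
614.7 42.4 8.3 9.2 82.4 194 106.3 [38. 36. 35.]
612.6 186.3 9.3 9.1 24.9 214 105.9 [51. 48. 46.]
564.9 -43.3 11.1 10.6 8.4 253 104.3 [39. 37. 36.]
563.2 100.7 10.8 10.5 49.0 216 104.7 [39. 36. 35.]
btn
673.4 174.4 15.5 15.0 89.6 576 96.9 [46. 44. 43.]
```

Emit:
arm_command:
  plan: "0.0235 0.04 0 0; 0.0235 0.04 0 0; 0 0 0.03 0; 0 0 0 0; 0 0 0.025 0; 0 0 0.024 0; 0 0 0 0; 0 -0.008 0 0; 0 -0.008 0 0; 0 -0.008 0 0; 0 -0.006 0 0; 0 0 0 0; 0 0 0 0; 0 0 0 0"
  hand: 1

```text
clock: 32.62
tcp_pos: [0.6096, 0.0437, 0.0821]
orientation: [3.138, -0.002, 0.0]
contact_force: [-3.2, -9.5, 4.9]
grip_width: 0.0003
gripper_force: 5.4
```

```bash
python3 st.py 609.3 43.5 81
```

```text
t 32.62 tcp [609.6  43.7  82.1] xdir deg -0.08 tilt [ 0.     0.004 -1.   ] F [-3.2 -9.5  4.9] w 0.0003 5.4 q [ 0.026  0.547 -0.269  1.812  0.198  0.809 -1.915]
tool shift mm [-0.3  0.2  1.1]
```

Emit:
arm_command:
  plan: "0 -0.001 0 0; 0 0 0 0; 0 0.018 0 0; 0 0 -0.06 0; 0 0 -0.06 0; -0.01 -0.06 -0.02 0; -0.01 -0.06 -0.02 0; -0.01 -0.06 -0.02 0; -0.01 -0.04 0 0; 0 0 0 0; 0 0 0 0"
  hand: -1

```text
clock: 34.0
tcp_pos: [0.5702, 0.2458, 0.2601]
orientation: [-3.141, -0.002, -0.002]
contact_force: [-0.8, -0.1, -0.0]
grip_width: 0.0854
gripper_force: 0.0
```

```bash
python3 meas.py wrist w13.png; python3 st.py 426.8 413.8 130
```

```text
34.05 [0.57050511 0.24477058 0.25994064]
boxes
515.7 460.8 28.5 62.6 0.1 652 63.4 [177.  30.  21.]
428.5 414.4 50.5 46.1 11.1 847 62.8 [123. 117. 109.]
360.4 240.2 41.9 20.6 89.9 329 62.7 [  1. 129. 116.]
blank
456.3 128.6 26.4 27.2 51.5 382 44.8 [169. 157. 149.]
knobs
647.8 317.7 2.2 23.6 82.5 140 108.6 [55. 54. 51.]
627.7 118.6 34.8 70.7 69.4 426 110.6 [104.  98.  90.]
618.2 -21.5 52.8 4.6 11.6 302 105.3 [53. 51. 49.]
612.8 187.1 8.3 9.2 57.9 86 106.3 [44. 43. 41.]
606.9 56.9 3.4 1.8 8.5 9 106.8 [70. 68. 63.]
565.2 326.2 11.4 10.0 81.7 109 104.2 [46. 43. 40.]
563.8 -39.9 11.4 5.8 10.2 55 101.8 [32. 30. 29.]
563.0 101.8 10.5 10.3 5.0 116 104.5 [38. 35. 34.]
btn
673.5 175.1 15.2 14.9 11.0 249 97.1 [39. 38. 38.]
t 34.05 tcp [570.5 244.8 259.9] xdir deg -0.03 tilt [ 0.001  0.    -1.   ] F [-0.5 -0.2  0.8] w 0.0853 0.0 q [-0.225  0.382 -0.372  1.628  0.149  1.159 -2.204]
tool shift mm [-143.9 -169.   129.8]
```

Emit:
arm_command:
  plan: "-0.0359 -0.0423 0.025 0; -0.0359 -0.0423 0.025 0; -0.0359 -0.0423 0.025 0; -0.0359 -0.0423 0.025 0; 0 0 0.015 -5.4; 0 0 0.015 -5.3; 0 0 0 0; 0 0 0 0; 0 0 0 0"

```text
clock: 35.17
tcp_pos: [0.427, 0.4148, 0.1305]
orientation: [-3.127, -0.291, -0.002]
contact_force: [-0.3, -0.0, -0.6]
grip_width: 0.0852
gripper_force: 0.0
```

```bash
python3 st.py 427 413.9 26
```

```text
t 35.17 tcp [427.  414.8 130.5] xdir deg 10.62 tilt [ 0.001 -0.001 -1.   ] F [-0.3 -0.  -0.6] w 0.0852 0.0 q [-0.525  0.487 -0.461  1.811  0.269  0.903 -2.492]
tool shift mm [ -0.3   0.9 104.5]
```

Emit:
arm_command:
  plan: "0 0.0008 0.035 0; 0 0 0.035 0; 0 0 0.034 0; 0 0 0 0; 0 0 0 0"

```text
clock: 35.8
tcp_pos: [0.4271, 0.4148, 0.0271]
orientation: [-3.127, -0.293, -0.002]
contact_force: [0.7, 0.5, 0.1]
grip_width: 0.0858
gripper_force: 0.0
```

Emit:
arm_command:
  plan: "0 0 0 0; 0 0 0 0; 0 0 0 0; 0 0 0 0; 0 0 0 0"
  hand: 1
  grip_force: 50

```text
clock: 36.42
tcp_pos: [0.4271, 0.4149, 0.027]
orientation: [-3.126, -0.294, -0.003]
contact_force: [-1.2, 0.4, 6.2]
grip_width: 0.0451
gripper_force: 52.4
```

```bash
python3 st.py 427 413.9 26
```

```text
t 36.42 tcp [427.1 414.9  27. ] xdir deg 10.74 tilt [ 0.002 -0.001 -1.   ] F [-1.2  0.4  6.2] w 0.0451 52.4 q [-0.571  0.625 -0.405  1.869  0.359  0.717 -2.563]
tool shift mm [-0.3  1.   1. ]
```

Emit:
arm_command:
  plan: "0 0 -0.05 0; 0 0 -0.06 5.4; 0 0 -0.06 5.3; 0.0373 0.0338 0 0; 0.0373 0.0338 0 0; 0.0373 0.0338 0 0; 0.0373 0.0338 0 0; 0.0373 0.0338 0 0; 0 0 0.03 0; 0 0 0.02 0; 0 0 0 0; 0 0 0 0; 0 0 0 0"

```text
clock: 38.05
tcp_pos: [0.6134, 0.2459, 0.1469]
orientation: [-3.141, -0.002, -0.003]
contact_force: [-0.4, 0.2, -2.8]
grip_width: 0.0451
gripper_force: 52.7
```

```bash
python3 st.py 613.6 245.8 101
```

```text
t 38.05 tcp [613.4 245.9 146.9] xdir deg 0.08 tilt [ 0.002 -0.001 -1.   ] F [-0.4  0.2 -2.8] w 0.0451 52.7 q [-0.227  0.549 -0.35   1.642  0.217  0.987 -2.219]
tool shift mm [ 0.1  0.2 45.9]
```

Emit:
arm_command:
  plan: "0 0 0.025 0; 0 0 0.015 0; 0 0 0 0; 0 0 0.005 0; 0 0 0.002 0; 0 0 0 0; 0 0 0 0; 0 0 0 0"

```text
clock: 39.05
tcp_pos: [0.6139, 0.2456, 0.101]
orientation: [-3.141, -0.001, -0.004]
contact_force: [-2.5, -1.3, 8.1]
grip_width: 0.0453
gripper_force: 53.9
```

```bash
python3 st.py 613.6 245.8 101
```

```text
t 39.05 tcp [613.9 245.6 101. ] xdir deg 0.03 tilt [ 0.002 -0.001 -1.   ] F [-2.5 -1.3  8.1] w 0.0453 53.9 q [-0.236  0.6   -0.338  1.673  0.241  0.907 -2.238]
tool shift mm [-0.3 -0.2 -0. ]
```

Emit:
arm_command:
  plan: "0 0 0 0; 0 0 0 0; 0 0 0 0; 0 0 -0.03 0; 0 0 -0.06 0; 0 0 0 0; 0 0 0 0"
  hand: -0.5

```text
clock: 39.92
tcp_pos: [0.613, 0.2449, 0.1885]
orientation: [3.141, 0.001, 0.0]
contact_force: [-0.6, 0.3, -0.4]
grip_width: 0.0639
gripper_force: 0.0
```

Emit:
arm_command:
  plan: "-0.0244 -0.04 0 0; -0.0244 -0.04 0 0; 0 0 0.03 0; 0 0 0.02 0; 0 0 0 0; 0 0 0 0; 0 0 0.032 0; 0 0 0.031 0; 0 0 0 0; 0 0 0 0"
  hand: 0.3

```text
clock: 41.18
tcp_pos: [0.5653, 0.3254, 0.0773]
orientation: [-3.14, -0.0, -0.003]
contact_force: [0.8, -0.3, -0.0]
grip_width: 0.0303
gripper_force: 0.0
```

```bash
python3 st.py 565 325.8 77; python3 meas.py wrist w14.png | grep -A12 knobs
```

```text
t 41.17 tcp [565.3 325.4  77.3] xdir deg 0.01 tilt [ 0.002 -0.001 -1.   ] F [ 0.8 -0.3 -0. ] w 0.0303 0.0 q [-0.369  0.619 -0.349  1.709  0.266  0.859 -2.403]
tool shift mm [-0.3 -0.4  0.3]
knobs
623.6 257.9 36.0 70.5 51.7 2793 110.9 [118. 113. 102.]
567.6 307.8 13.8 23.2 53.4 919 109.3 [51. 49. 47.]
567.9 340.8 22.7 13.9 37.6 899 109.4 [52. 50. 48.]
563.8 325.0 10.9 11.3 13.7 519 104.5 [27. 26. 26.]
btn
```

Emit:
arm_command:
  plan: "0 0 0 0; 0 0 0 0; -0.006 0.009 0 0; -0.0044 0.0097 0 0; -0.003 0.0105 0 0; -0.0012 0.0106 0 0; 0.0003 0.0107 0 0; 0.002 0.0106 0 0; 0.0036 0.0102 0 0; 0.005 0.0095 0 0; 0 0.003 0 0; 0.0005 0.002 0 0; 0 0 0 0; 0 0 0 0; 0 0 0 0"
  hand: 0.6

```text
clock: 43.1
tcp_pos: [0.5605, 0.2441, 0.0757]
orientation: [-3.135, -0.006, -0.001]
contact_force: [-0.5, 11.5, -5.2]
grip_width: 0.0172
gripper_force: 5.5
```

Emit:
arm_command:
  plan: "0 -0.003 0 0; 0 0 0 0; 0 0 -0.035 0; 0 0 -0.05 0; 0 0 0 0; 0 0 0 0"
  hand: 0.4

```text
clock: 43.85
tcp_pos: [0.5612, 0.2411, 0.1604]
orientation: [3.141, -0.001, 0.0]
contact_force: [-0.5, -0.8, -0.7]
grip_width: 0.0254
gripper_force: 0.0
```

```bash
python3 st.py 607.5 161 81; python3 meas.py wrist w15.png | grep -A12 knobs
```

```text
t 43.85 tcp [561.2 241.1 160.4] xdir deg -0.02 tilt [ 0.     0.001 -1.   ] F [-0.5 -0.8 -0.7] w 0.0254 0.0 q [-0.22   0.463 -0.381  1.753  0.205  0.965 -2.254]
tool shift mm [46.4 80.  79.4]
knobs
648.0 317.7 2.7 24.0 82.8 509 109.2 [55. 55. 52.]
627.5 118.6 35.9 70.2 69.7 1345 110.8 [106. 101.  92.]
652.1 233.6 1.3 0.5 65.3 4 107.7 [157. 153. 141.]
612.8 187.4 8.6 8.6 9.0 193 106.2 [36. 35. 34.]
563.1 102.0 10.1 11.6 77.4 260 104.5 [36. 35. 33.]
561.2 246.2 10.1 11.5 19.4 213 104.5 [42. 39. 37.]
btn
673.4 175.3 15.4 15.2 6.5 576 97.1 [37. 35. 36.]
```

Emit:
arm_command:
  plan: "0.0232 0.04 0 0; 0.0232 0.04 0 0; 0 0 0.03 0; 0 0 0 0; 0 0 0.025 0; 0 0 0.024 0; 0 0 0 0; 0 -0.008 0 0; 0 -0.008 0 0; 0 -0.008 0 0; 0 -0.006 0 0; 0 0 0 0; 0 0 0 0; 0 0 0 0"
  hand: 1

```text
clock: 45.65
tcp_pos: [0.6076, 0.1889, 0.0825]
orientation: [3.137, -0.002, -0.001]
contact_force: [-2.9, -9.6, 5.6]
grip_width: -0.0001
gripper_force: 5.6
```

```bash
python3 st.py 607.5 188.4 81
```

```text
t 45.65 tcp [607.6 188.9  82.5] xdir deg -0.07 tilt [-0.001  0.005 -1.   ] F [-2.9 -9.6  5.6] w -0.0001 5.6 q [-0.16   0.59  -0.332  1.744  0.249  0.852 -2.178]
tool shift mm [-0.1  0.5  1.5]
```

Emit:
arm_command:
  plan: "0 -0.001 0 0; 0 0 0 0; 0 0.018 0 0; 0 0 -0.06 0; 0 0 -0.06 0; 0 0.01 -0.06 0; 0 0.02 -0.06 0; 0 0.02 -0.03 0; 0 0 0 0; 0 0 0 0; 0 0 0 0"

```text
clock: 47.02
tcp_pos: [0.6068, 0.1264, 0.3494]
orientation: [-3.142, -0.004, 0.004]
contact_force: [-0.8, -0.8, -0.3]
grip_width: 0.0
gripper_force: 0.0
```

```bash
python3 st.py 673.4 174.8 120; python3 meas.py wrist w16.png; python3 - <<'E'
from h import *
D=np.load('/tmp/wrist.npz'); P=cloud(cam('wrist'),D['d'])
for x in rects(P,D['im'],.130,.150,(.55,.70),(-.12,.32),50): print('mounted',*x)
im=D['im']; c=im[80:260,100:460][:,:,::-1]; cv2.imwrite('pics/w16z.png',cv2.resize(c,(800,400),interpolation=cv2.INTER_CUBIC))
E
python3 meas.py top t7.png | grep -A12 knobs
```

```text
t 47.02 tcp [606.8 126.4 349.4] xdir deg 0.13 tilt [-0.002 -0.    -1.   ] F [-0.8 -0.8 -0.3] w 0.0 0.0 q [-0.028  0.325 -0.368  1.504  0.117  1.336 -1.974]
tool shift mm [ 67.2 -48.2 229.2]
47.075 [0.60688394 0.12627691 0.34947365]
boxes
516.3 460.9 62.7 27.9 88.5 416 63.2 [189.  40.  30.]
367.4 235.7 14.9 5.0 84.3 19 60.3 [  2. 108.  97.]
blank
460.9 127.9 27.4 18.9 89.7 189 44.6 [179. 166. 158.]
knobs
648.0 317.9 2.2 24.0 80.2 146 109.0 [58. 58. 55.]
646.8 111.2 2.8 45.3 20.9 60 109.9 [114. 107. 102.]
627.1 225.4 54.3 8.0 24.9 154 110.6 [93. 88. 80.]
631.1 -28.5 35.3 69.8 61.3 250 110.7 [127. 121. 110.]
608.7 -86.1 9.5 5.4 11.3 30 106.4 [69. 64. 58.]
606.5 60.6 7.8 8.7 84.7 49 106.3 [36. 35. 32.]
604.9 204.6 8.7 8.7 88.0 51 105.5 [52. 50. 46.]
563.3 100.8 10.1 10.1 43.5 61 104.4 [47. 44. 41.]
565.4 -43.3 9.0 10.0 80.5 63 104.5 [45. 42. 40.]
561.2 244.8 10.9 10.4 44.4 65 104.2 [59. 55. 50.]
btn
673.8 174.5 15.0 14.2 17.9 135 96.9 [55. 52. 51.]
mounted 668.2 315.9 3.3 63.5 85.3 602 140.3 [45. 45. 45.]
mounted 621.9 102.4 54.5 46.0 18.9 1830 137.2 [136. 130. 122.]
mounted 623.1 -43.0 54.6 45.4 10.5 1892 137.4 [137. 131. 123.]
mounted 619.7 245.0 54.1 45.8 19.4 1848 136.9 [141. 134. 126.]
knobs
639.8 345.2 19.4 67.0 15.9 85 108.2 [73. 68. 61.]
635.3 130.6 9.1 0.6 13.1 6 108.0 [78. 75. 70.]
606.0 61.0 7.7 7.5 43.7 17 107.1 [43. 41. 39.]
604.1 205.3 8.2 7.5 48.9 18 106.4 [44. 42. 39.]
599.4 118.4 7.3 1.0 19.4 6 114.1 [82. 78. 73.]
596.5 95.2 3.6 42.6 14.6 27 111.4 [55. 52. 50.]
595.0 236.4 1.7 44.8 18.5 32 109.6 [58. 55. 52.]
563.2 -41.2 10.3 4.5 25.7 12 103.7 [48. 44. 40.]
563.0 101.4 10.2 9.3 18.0 24 104.5 [56. 53. 49.]
561.5 245.4 8.6 11.4 89.1 24 104.6 [54. 51. 47.]
btn
674.3 174.7 13.8 15.0 65.2 39 97.7 [41. 38. 36.]
```

View pics/w16z.png

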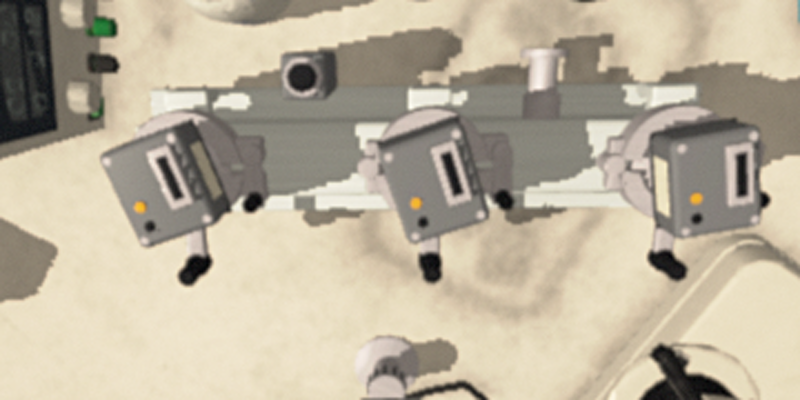

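Emit:
arm_command:
  plan: "0.0333 -0.0242 0 0; 0.0333 -0.0242 0 0; 0 0 0.058 0; 0 0 0.058 0; 0 0 0.058 0; 0 0 0.055 0; 0 0 0 0; 0 0 0 0; 0 0 0 0"

```text
clock: 48.25
tcp_pos: [0.676, 0.1748, 0.1252]
orientation: [-3.14, -0.001, -0.008]
contact_force: [0.1, -0.3, -0.1]
grip_width: 0.0001
gripper_force: 0.0
```

```bash
python3 st.py 673.5 174.6 86; python3 - <<'E'
from h import *
im,d,k=shot('wrist'); P=cloud(k,d); o=r.get_obs()['tcp_pos']
m=(abs(P[...,1]-o[1])<.012)&(abs(P[...,0]-o[0]-.011)<.004)&(P[...,2]>.1); z=np.sort(P[m][:,2]); print('tip z',z[:60:6].round(4))
E
```

```text
t 48.25 tcp [676.  174.8 125.2] xdir deg 0.03 tilt [ 0.005 -0.002 -1.   ] F [ 0.1 -0.3 -0.1] w 0.0001 0.0 q [-0.114  0.626 -0.338  1.562  0.235  0.988 -2.092]
tool shift mm [-2.7  0.3 39.2]
tip z [0.1369 0.1377 0.138  0.1385 0.1386 0.1389 0.1393 0.1395 0.1396 0.1398]
```

Emit:
arm_command:
  plan: "-0.002 0 0.03 0; 0 0 0.007 0; 0 0 0 0; 0 0 0.003 0; 0 0 0.002 0; 0 0 0 0; 0 0 0 0"

```text
clock: 49.18
tcp_pos: [0.673, 0.1741, 0.0831]
orientation: [-3.141, -0.0, -0.004]
contact_force: [-6.5, -2.3, 16.1]
grip_width: -0.0002
gripper_force: 8.1
```

```bash
python3 st.py 673.5 174.6 81
```

```text
t 49.17 tcp [673.  174.1  83.1] xdir deg 0.02 tilt [ 0.002 -0.    -1.   ] F [-6.5 -2.3 16.1] w -0.0002 8.1 q [-0.122  0.669 -0.327  1.593  0.254  0.919 -2.108]
tool shift mm [ 0.5 -0.5  2.1]
```

Emit:
arm_command:
  plan: "0 0 0.001 0; 0 0 0 0; 0 0 0 0"

```text
clock: 49.55
tcp_pos: [0.673, 0.1742, 0.083]
orientation: [-3.141, -0.0, -0.004]
contact_force: [-8.3, -3.5, 21.0]
grip_width: 0.0001
gripper_force: 10.8
```

Emit:
arm_command:
  plan: "0 0 -0.02 0; 0 0 -0.05 0; 0 0 -0.06 0; -0.02 0.02 -0.05 0; -0.02 0.02 -0.05 0; 0 0 0 0; 0 0 0 0; 0 0 0 0"

```text
clock: 50.55
tcp_pos: [0.6317, 0.1342, 0.3074]
orientation: [3.141, 0.002, -0.004]
contact_force: [0.1, -0.6, 0.4]
grip_width: -0.0
gripper_force: 0.0
```

```bash
python3 st.py; python3 meas.py wrist w17.png | grep -A14 knobs; python3 - <<'E'
from h import *
D=np.load('/tmp/wrist.npz'); P=cloud(cam('wrist'),D['d'])
for x in rects(P,D['im'],.130,.150,(.55,.66),(-.12,.32),50): print('mounted',*x)
E
```

```text
t 50.55 tcp [631.7 134.2 307.4] xdir deg 0.08 tilt [-0.002  0.    -1.   ] F [ 0.1 -0.6  0.4] w -0.0 0.0 q [-0.037  0.394 -0.371  1.502  0.146  1.275 -1.994]
knobs
648.1 317.7 2.5 23.8 82.9 186 109.2 [60. 59. 56.]
646.7 111.0 2.3 46.1 19.1 126 110.6 [91. 87. 83.]
628.7 226.1 56.3 16.4 35.8 220 110.7 [97. 92. 83.]
631.2 -29.0 34.2 68.9 61.0 361 110.6 [123. 118. 108.]
643.6 258.2 0.2 15.0 19.3 14 110.4 [142. 133. 126.]
639.1 271.3 0.4 8.1 20.5 6 111.4 [146. 137. 126.]
606.6 60.3 9.0 8.3 51.0 61 105.6 [37. 35. 32.]
609.4 -86.3 6.8 3.3 12.5 14 106.9 [79. 73. 65.]
604.9 204.8 8.1 8.0 1.5 57 105.9 [48. 45. 41.]
565.3 -43.1 10.1 11.0 81.2 85 104.5 [55. 51. 47.]
563.8 101.2 10.8 10.2 87.3 76 104.3 [53. 49. 46.]
561.8 245.2 11.0 9.9 75.6 74 104.1 [53. 49. 46.]
btn
673.7 174.6 14.6 14.6 43.8 156 96.9 [52. 49. 49.]
mounted 648.2 317.8 2.8 23.7 85.3 251 140.6 [57. 57. 54.]
mounted 621.9 102.6 54.4 46.0 18.9 2130 137.0 [140. 133. 126.]
mounted 623.6 -42.4 53.1 45.6 10.6 2220 137.2 [141. 134. 127.]
mounted 619.6 245.3 54.0 45.8 19.2 2150 136.8 [143. 136. 128.]
```

```bash
python3 -c "
from bench import ticket
print(ticket.hand_in())"
```

```text
the job is handed in; nothing more can be done
None
```

I mounted, clamped and latched all three gauge heads on their ports, left the blanking flange on the bench, pressed the start button to its stop and released it, and handed the job in at about 51 s; no verdict came back. Final camera measurements show the gauges within about 2.5 mm of their ports, and the rings and latches shut.

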